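Put the router bits away in the push-latch drawer

ROBOT

A 7-joint arm with a two-finger parallel gripper is mounted at the origin on a cart in front of the work surface, level with it; the furniture and walls round the work are solid. World frame = base frame: x ahead of the robot, y to its left, z up, the work surface at z = 0. Lengths are in m, angles in rad, forces in N, time in s.
With the tool pointing down it reaches from about 0.4 to 0.85 m from the base axis. Payload 4.5 kg.
Tool frame: the origin (TCP) lies on the centre line of the jaws, within the pads' length; the fingertips stand bot.tip_extent ahead of it and the grasp point (between the pads) lies 3 mm ahead of it (bot.tip_extent is the distance from the TCP to the fingertips, in m); z points along the fingers, y is the line along which they close (so a half turn about z gives the same grasp; the last joint's range is limited). The gripper opens to 85 mm and grips with 20 to 120 N. Pads are 22 mm wide; open, the fingers measure 114 mm over their backs; the gripper's body (76 mm by 85 mm) begins 54 mm behind the grasp point. The pads swing forward as they close: fully open they stand 13 mm farther back than shut.
Start: joints at [-1.253, 0.689, -0.195, 1.565, 0.157, 0.902, -0.215], TCP at [0.175, 0.6, 0.253] pointing down, gripper open.
Joint ranges: [-3.01, 3.01], [-0.46, 2.08], [-1.47, 1.51], [0.13, 2.56], [-1, 4.14], [0.04, 2.09], [-2.66, 2.66]. Speed limits (rad/s): [2.57, 2.57, 3.14, 3.14, 3.14, 3.14, 3.14].

INTERFACE

Orientations are given as a unit quaternion [w, x, y, z].
In Python, from plant import bot gives the robot as it stands.
- The arm moves only by the tool step_arm, never from a script. Its argument "steps" is a list of rows, each a list of 5 numbers: the finger opening in mm, from 0 to 85.4, then the shift along the tool's x, y, z in units of 25 mm (1.0 is 25 mm), then the turn about the tool's z in units of 5 degrees (1.0 is 5 degrees). In form: [[hand, x, y, z, spin], ...]. A call has 1 to 5 rows; each row is the pose to reach, as a shift and turn from the pose commanded when the call began, along the tool's axes at that moment; what a row does not reach only later rows make up. A row lasts 1/10 s, in which the tool goes at most 50 mm and 8.59 degrees, less where a joint would pass 70% of its speed; a pose out of reach is approached as far as the arm can. A call with a gripper value outside its range is refused whole. The fingers move at their own pace and stop on an object; "squeeze" is the grip in N (left out, the last holds). Time passes only in rows, so rows that repeat a pose let the fingers close. It gives the time, the measured TCP pose, the force, the opening and the grip force at its end, in the units of the state.
- bot.get_state(): the state, without advancing time (a new reading comes with each control period).
- bot.read_camera(name): name is "side" or "top" or "wrist"; returns a dict with "frame" (420x560x3 uint8, red, green, blue), "fovy" (degrees; the focal length in pixels is half the picture's height over the tangent of half this angle, whatever the lens; pixels are square), "cx", "cy" (the principal point, pixels), "world_to_cam" (4x4, takes a point from world to camera coordinates); the wrist camera has in their place "tool_from_camera" (4x4, takes a point from camera to tool coordinates, whose origin is the TCP and whose axes are the flange's). Camera axes: x right, y up, looking along -z (the intrinsics and any distortion apply to the point x, -y, -z); pixel columns grow to the right and rows downward; lengths in m; the calibration is good to about 2 mm. A picture is of the moment at which its call begins: read the wrist's pose just before it. There is no depth.
- bot.close_job(): hands the job in; it is judged then, once.
The state is a dict: "clock": time; "joint_pos": joint angles; "qvel": joint speeds; "effort": joint torques, N m; "position": TCP position; "ee_rot": TCP orientation; "contact_force": force on the tool from outside, world axes, zero at the start; "torque": the same for the moment, N m; "gripper_width": finger opening in m; "finger_force": force on a finger pad.
Only numpy, scipy, OpenCV 4.12 (cv2) and the standard library are available. Lean on these libraries where they do the work, as an engineer would, in place of code of your own. Each camera call takes 0.05 s, during which the arm holds its last target. There are 200 camera calls.

TASK

Routing is finished: put the router bits and the collet spanner away. Press the front of the plywood bit drawer to release its push latch and draw it out, stand every router bit from the drilled block shank-down and fully home in a free hole of the tray and lay the spanner from in front of the block flat in its slot, then press the drawer in until it latches and see that it stays shut when you let go. Do not let a bit fall over (the carbide chips), and leave the caliper, the pencil and the glue bottle beside the work where they are.

Things in the scene. Friction and masses are not known exactly. Their poses are not given: they have to be found in the camera images.
- bit_case: Plywood case of the router-bit drawer, fixed on the table, 190 (x) x 232 (y) x 92 (z) mm. Origin: centre of its underside, on the table. Its own x axis points into it, away from the drawer front, which faces the robot; the drawer comes out toward its -x. When latched the front stands 11 mm off the case. Turned by a small yaw.
- bit_tray (a joint): Travel of the drawer tray, m: 0 to 0.001 = shut and latched; more = drawn out; stops at 0.128 (fully out) and -0.0095 (pressed right in). Push-push latch: when shut, press right in and let go: freed, it springs out to about 0.046, and slides freely from there. When open, push right in and let go: it comes back to 0.001 and stays. Pressed short of -0.008 it may not change over.
- tray_front (a point): Middle of the drawer front's outer face, on an aluminium push plate 58 mm above the table; moves with the tray; axes as the case's (x inward). Front: plywood, 14 mm thick, 232 mm wide, from 4 to 82 mm above the table. Pushing in takes 1 to 4 N, from 0.045 on 4 to 8 N against the spring; 10 to 15 N at the stop is plenty. The case top, 92 mm up, is 25 mm behind the shut front's face.
- tray_grip (a point): Middle of the top edge of the drawer front (14 mm thick in x), 82 mm above the table; moves with the tray; axes as the case's. With the tray sprung out there are over 50 mm between front and case for a finger; there the tray's wood top is 34 mm above the table (28 in the slot). Drawn from here by hand, the tray stays where it is left.
- tray_slot (a point): Centre of the floor of the spanner slot in the tray, 28 mm above the table; moves with the tray; axes as the case's. The slot is 46 mm (x) by 186 mm (y), 6 mm deep; the spanner lies in it along y, either way round. The centre is 35 mm behind the front's inner face and 51 mm before the hole row.
- bit_block: Drilled block of brown wood, fixed on the table, 52 (x) x 164 (y) x 30 (z) mm. Origin: centre of its underside. Four round holes 14 mm in diameter and 20 mm deep in a row along its own y at y = +57, +19, -19, -57 mm; the bits start upright in them, one to a hole. It is turned by some yaw.
- collet_spanner: Grey steel open-ended spanner lying flat on the table, 34 (x) x 173 (y) x 5 (z) mm. Origin: centre of its underside. It lies along its own y, jaws at -y; the plain shank, 14 mm wide in x, reaches from y = -37 to +60 mm; grip it across the shank near the origin.
- tray_hole0 (a point): Centre of the floor of tray hole 0 (of 4 along the tray's y, 38 mm apart, hole 0 at +y), 14 mm above the table; moves with the tray; axes as the case's. Round, 14 mm in diameter, 2 mm chamfer, 20 mm deep, mouth 34 mm above the table. With the tray fully out the row is 53 mm in front of the case. Any bit fits any hole.
- tray_hole1 (a point): Centre of the floor of tray hole 1 (of 4 along the tray's y, 38 mm apart, hole 0 at +y), 14 mm above the table; moves with the tray; axes as the case's. Round, 14 mm in diameter, 2 mm chamfer, 20 mm deep, mouth 34 mm above the table. With the tray fully out the row is 53 mm in front of the case. Any bit fits any hole.
- tray_hole2 (a point): Centre of the floor of tray hole 2 (of 4 along the tray's y, 38 mm apart, hole 0 at +y), 14 mm above the table; moves with the tray; axes as the case's. Round, 14 mm in diameter, 2 mm chamfer, 20 mm deep, mouth 34 mm above the table. With the tray fully out the row is 53 mm in front of the case. Any bit fits any hole.
- tray_hole3 (a point): Centre of the floor of tray hole 3 (of 4 along the tray's y, 38 mm apart, hole 0 at +y), 14 mm above the table; moves with the tray; axes as the case's. Round, 14 mm in diameter, 2 mm chamfer, 20 mm deep, mouth 34 mm above the table. With the tray fully out the row is 53 mm in front of the case. Any bit fits any hole.
- bit_red: Router bit with a red body, 60 mm tall, 70 g: a steel shank 12 mm in diameter for the lower 34 mm, above it a straight cutter, a plain cylinder 20 mm in diameter, from 36 mm up to 60 mm above the shank end. Origin: centre of the shank's lower end; z up along the bit. Grip it round the cutter. May be absent (None).
- bit_blue: Router bit with a blue body, 62 mm tall, 70 g: a steel shank 12 mm in diameter for the lower 34 mm, above it a flush-trim cutter with a steel guide bearing on top, 19 mm in diameter, from 36 mm up to 62 mm above the shank end. Origin: centre of the shank's lower end; z up along the bit. Grip it round the cutter. May be absent (None).
- bit_yellow: Router bit with a yellow body, 62 mm tall, 70 g: a steel shank 12 mm in diameter for the lower 34 mm, above it a round-over cutter that widens upward to 27 mm in diameter (treat it as a 27 mm cylinder), small bearing on top, from 36 mm up to 62 mm above the shank end. Origin: centre of the shank's lower end; z up along the bit. Grip it round the cutter. May be absent (None).
- bit_green: Router bit with a green body, 60 mm tall, 70 g: a steel shank 12 mm in diameter for the lower 34 mm, above it a cove cutter, 24 mm in diameter at its widest, from 36 mm up to 60 mm above the shank end. Origin: centre of the shank's lower end; z up along the bit. Grip it round the cutter. May be absent (None).
- caliper: Steel vernier caliper lying flat, 68 x 205 x 10 mm, a bystander. Origin: centre of its underside.
- glue_bottle: White glue bottle with blue label and red cap, 54 mm in diameter, 155 mm tall, standing upright, a bystander. Origin: centre of its underside.
- pencil: Yellow pencil lying flat, 147 mm long, 8 mm thick, a bystander. Origin: its middle, underside.

How it is judged:
By the outcome, as a careful person would: the job done as asked, in the order asked, and still so for the second after the job is handed in, with the robot touching nothing.
Of bit_red, bit_blue, bit_yellow, bit_green only 2 to 4 are there at a start; the rules pass over those that are not, and their reading is None.
At some moment in a run one of collet_spanner may be knocked a few centimetres aside while the robot is not near it.
It also fails if it takes over 210 s, if anything falls off the work surface, if the arm or the gripper's body presses on something with over 40 N, if the wrist force passes 120 N, or if a joint passes its speed limit or range.

## Working session

There is one attempt and no reset: what is moved stays moved. The work goes in short steps, Python scripts to look and compute and a tool call to move; the robot and the scene stay as the last step left them, time stands still between calls to the robot, and variables do not carry over. Pictures are saved under pics/ and viewed, at most 14 in all, crops included, and the job is handed in when it is done.

Besides the shell and the picture viewer there is one more tool, called after "Emit:" as a command line: name --pt "numbers of a row" for each row, then --argument value for the rest. step_arm: Moves the arm, as the interface text tells. Its arguments: {"type":"object","properties":{"steps":{"type":"array","items":{"type":"array","items":{"type":"number"}}},"squeeze":{"type":"number"}},"required":["steps"]}

```bash
mkdir -p pics; ls; cat > h.py <<'E'
import numpy as np, cv2
from plant import bot
from scipy.spatial.transform import Rotation as R
def cam(n):
    s=bot.get_state(); c=bot.read_camera(n)
    if n=='wrist':
        T=np.eye(4); q=s['ee_rot']; T[:3,:3]=R.from_quat([q[1],q[2],q[3],q[0]]).as_matrix(); T[:3,3]=s['position']
        c['M']=T@np.array(c['tool_from_camera'])
    else: c['M']=np.linalg.inv(np.array(c['world_to_cam']))
    c['f']=210/np.tan(np.radians(c['fovy'])/2); return c
def ray(c,u,v,z):
    d=c['M'][:3,:3]@np.array([(u-c['cx'])/c['f'],-(v-c['cy'])/c['f'],-1]); o=c['M'][:3,3]
    return o+d*(z-o[2])/d[2]
def proj(c,p):
    q=np.linalg.inv(c['M'])@np.append(p,1); return c['cx']+c['f']*q[0]/-q[2], c['cy']-c['f']*q[1]/-q[2]
def save(c,n,k=1.4):
    cv2.imwrite('pics/'+n,cv2.resize(c['frame'][:,:,::-1],None,fx=k,fy=k))
E
python3 - <<'E'
from h import *
s=bot.get_state(); print({k:np.round(v,3).tolist() for k,v in s.items()}, bot.tip_extent)
for n in ['top','side','wrist']:
    c=cam(n); save(c,n+'0.png'); print(n,c.keys(),c['fovy'],c['cx'],c['cy'],c['M'].round(3).tolist())
E
```

```text
pics
{'clock': 0.0, 'joint_pos': [-1.253, 0.69, -0.195, 1.566, 0.157, 0.902, -0.215], 'qvel': [-0.0, 0.002, -0.0, 0.001, -0.0, -0.001, 0.0], 'effort': [-0.0, -53.96, -1.267, -15.855, 0.009, 0.009, -0.0], 'position': [0.175, 0.599, 0.252], 'ee_rot': [-0.0, 0.141, 0.99, -0.001], 'contact_force': [-0.173, -0.494, 0.433], 'torque': [0.016, 0.031, -0.002], 'finger_force': 0.0, 'gripper_width': 0.085} 0.022
top dict_keys(['frame', 'fovy', 'cx', 'cy', 'world_to_cam', 'M', 'f']) 50.26883714838297 276.5855975627983 208.9539565617656 [[0.023, 0.982, -0.188, 0.373], [-1.0, 0.021, -0.01, 0.022], [-0.006, 0.188, 0.982, 1.265], [0.0, 0.0, 0.0, 1.0]]
side dict_keys(['frame', 'fovy', 'cx', 'cy', 'world_to_cam', 'M', 'f']) 53.543042335864264 278.05328936551797 211.7158294581907 [[0.864, 0.2, -0.462, 0.114], [-0.503, 0.386, -0.773, -0.836], [0.024, 0.901, 0.434, 0.545], [0.0, 0.0, 0.0, 1.0]]
wrist dict_keys(['frame', 'fovy', 'cx', 'cy', 'tool_from_camera', 'M', 'f']) 69.20377991980139 281.47425403887513 209.3411346269689 [[0.281, -0.91, -0.303, 0.097], [0.96, 0.267, 0.09, 0.621], [-0.001, -0.317, 0.949, 0.375], [0.0, 0.0, 0.0, 1.0]]
```

View pics/top0.png

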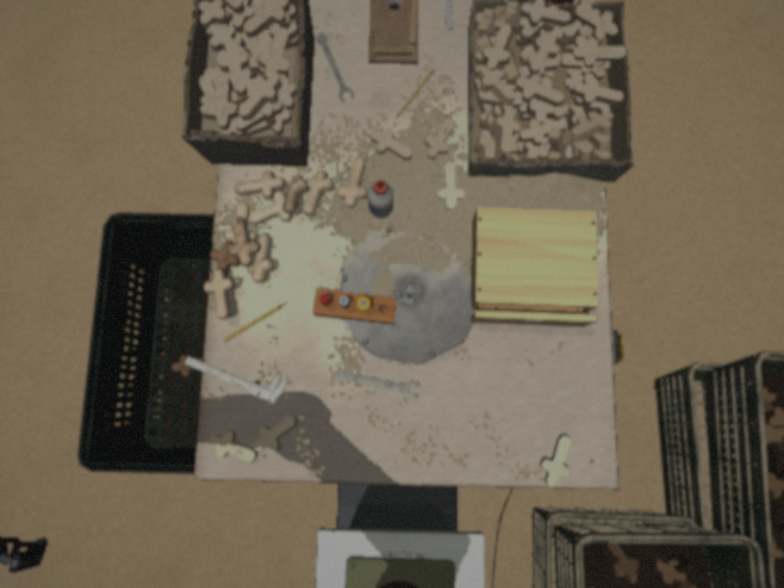

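View pics/side0.png

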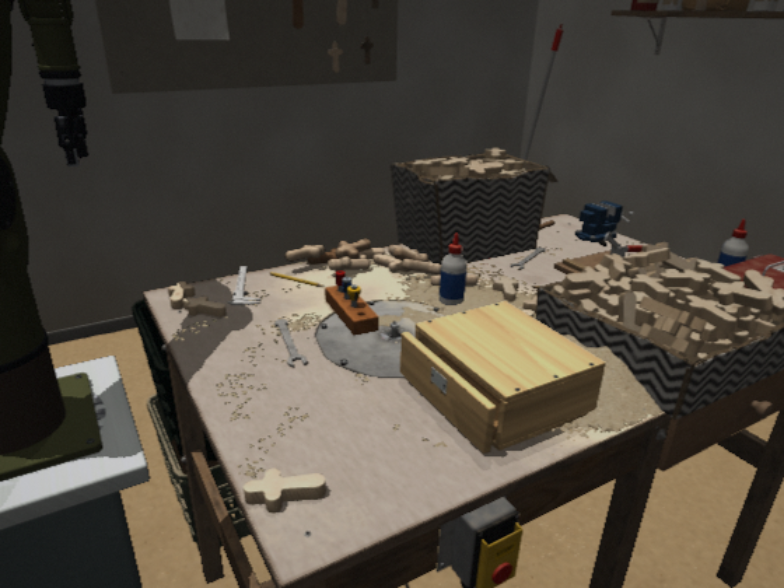

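The top view shows the block with red (326,298), blue (344,301) and yellow (363,302), and the right-hand hole is empty. The spanner lies at (335–418, 375–388), and the case at right (475–597, 208–320). Next I convert these to world positions.

```bash
cat > m.py <<'E'
from h import *
c=cam('top'); k=1.4
for n,u,v,z in [('caseTL',476,209,.092),('caseTR',595,209,.092),('caseBR',597,305,.092),('caseBL',473,305,.092),('frontL',474,320,.082),('frontR',597,320,.082),
 ('red',326,298,.07),('blue',344,301,.072),('yel',363,302,.072),('hole',382,308,.03),('blkTL',317,289,.03),('blkTR',397,296,.03),('blkBR',395,322,.03),('blkBL',314,315,.03),('spL',335,375,.005),('spR',418,386,.005),('glue',380,186,.155)]:
    print(n,ray(c,u/k,v/k,z).round(3))
f=c['frame'];cv2.imwrite('pics/topc.png',cv2.resize(f[190:300,140:440,::-1],None,fx=2.6,fy=2.6,interpolation=cv2.INTER_CUBIC))
E
python3 m.py
```

```text
caseTL [ 0.767 -0.135  0.092]
caseTR [ 0.772 -0.367  0.092]
caseBR [ 0.582 -0.364  0.092]
caseBL [ 0.577 -0.129  0.092]
frontL [ 0.549 -0.132  0.082]
frontR [ 0.555 -0.366  0.082]
red [0.588 0.153 0.07 ]
blue [0.583 0.118 0.072]
yel [0.581 0.081 0.072]
hole [0.577 0.045 0.03 ]
blkTL [0.613 0.176 0.03 ]
blkTR [0.602 0.015 0.03 ]
blkBR [0.55  0.018 0.03 ]
blkBL [0.56 0.18 0.03]
spL [0.444 0.136 0.005]
spR [ 0.426 -0.03   0.005]
glue [0.787 0.052 0.155]
```

View pics/topc.png

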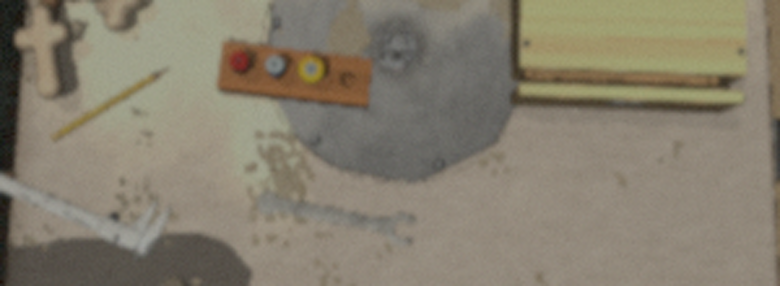

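Emit:
step_arm --pt "0 -7.5 -4.6 0 -3.5" --pt "0 -7.5 -4.6 0 -3.5" --pt "0 -7.5 -4.6 0 -3.5" --pt "0 -7.5 -4.6 0 -3.5" --pt "0 -7.5 -4.6 0 -3.5"

```text
clock: 0.7
position: [0.3272, 0.4317, 0.2529]
ee_rot: [0.001, -0.007, 1.0, -0.002]
contact_force: [0.9, -0.2, -0.7]
gripper_width: 0.0123
finger_force: 0.0
```

Emit:
step_arm --pt "0 -5.1 -7.1 0 0" --pt "0 -5.1 -7.1 0 0" --pt "0 -5.1 -7.1 0 0" --pt "0 -5.1 -7.1 0 0" --pt "0 -5.1 -7.1 0 0"

```text
clock: 1.2
position: [0.4575, 0.2563, 0.253]
ee_rot: [0.001, -0.007, 1.0, -0.002]
contact_force: [-0.3, 0.4, 0.2]
gripper_width: 0.0002
finger_force: 0.0
```

Emit:
step_arm --pt "0 -0.8 -9.2 0 0" --pt "0 -0.8 -9.2 0 0" --pt "0 -0.8 -9.2 0 0" --pt "0 -0.8 -9.2 0 0" --pt "0 -0.8 -9.2 0 0"

```text
clock: 1.7
position: [0.4788, 0.0283, 0.2531]
ee_rot: [-0.0, -0.008, 1.0, -0.001]
contact_force: [1.2, -0.0, 0.6]
gripper_width: 0.0
finger_force: 0.0
```

Emit:
step_arm --pt "0 0.7 -8 0 0" --pt "0 0.7 -8 0 0" --pt "0 0.7 -8 0 0" --pt "0 0.7 -8 0 0" --pt "0 0.7 -8 0 0"

```text
clock: 2.2
position: [0.4638, -0.1765, 0.2527]
ee_rot: [-0.001, -0.004, 1.0, -0.002]
contact_force: [-0.6, 1.4, -0.4]
gripper_width: 0.0
finger_force: 0.0
```

Emit:
step_arm --pt "0 0 -3 2 0" --pt "0 0 -3 4 0" --pt "0 0 -3 4 0" --pt "0 0 -3 4 0"

```text
clock: 2.6
position: [0.4649, -0.2434, 0.15]
ee_rot: [-0.003, -0.009, 1.0, 0.001]
contact_force: [-0.2, 0.7, 0.2]
gripper_width: -0.0001
finger_force: 0.0
```

```bash
python3 - <<'E'
from h import *
print(bot.tip_extent, bot.get_state()['position'])
c=cam('wrist'); save(c,'w1.png')
print((np.linalg.inv(c['M'])[:3]).round(3), np.array(c['tool_from_camera']).round(3).tolist())
for p in [(.555,-.247,.082),(.555,-.133,.082),(.555,-.363,.082)]: print(np.array(proj(c,p))*1.4)
E
```

```text
0.022 [ 0.46486701 -0.24339736  0.15002179]
[[-0.017  1.     0.002  0.252]
 [-0.951 -0.016 -0.31   0.446]
 [-0.31  -0.007  0.951 -0.142]] [[-0.002, 0.949, 0.316, 0.081], [1.0, 0.002, 0.001, -0.001], [0.0, 0.316, -0.949, -0.122], [0.0, 0.0, 0.0, 1.0]]
[386.73961426 480.17204819]
[593.70461913 482.77134934]
[174.72432322 477.50931982]
```

View pics/w1.png

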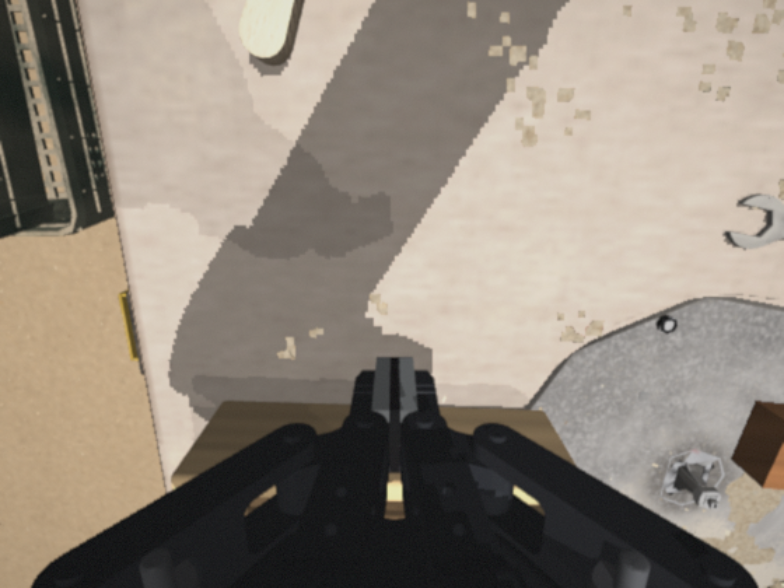

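Emit:
step_arm --pt "0 0 -0.1 1.6 0" --pt "0 0 -0.1 3.2 0" --pt "0 -1.4 -0.1 3.2 0" --pt "0 -2.6 -0.1 3.2 0" --pt "0 -2.8 -0.1 3.2 0"

```text
clock: 3.15
position: [0.5434, -0.2406, 0.0755]
ee_rot: [0.004, -0.013, 1.0, 0.001]
contact_force: [-0.3, 0.3, -0.4]
gripper_width: -0.0001
finger_force: 0.0
```

Emit:
step_arm --pt "0 -0.1 0 0 0" --pt "0 -0.2 0 0 0" --pt "0 -0.3 0 0 0" --pt "0 -0.4 0 0 0" --pt "0 -0.4 0 0 0"

```text
clock: 3.65
position: [0.5451, -0.2435, 0.0732]
ee_rot: [-0.002, -0.01, 1.0, -0.0]
contact_force: [-5.9, 0.7, 4.1]
gripper_width: -0.0
finger_force: 2.5
```

Emit:
step_arm --pt "0 -0.1 0 0 0" --pt "0 -0.2 0 0 0" --pt "0 -0.2 0 0 0"

```text
clock: 3.95
position: [0.5502, -0.2437, 0.073]
ee_rot: [-0.002, -0.01, 1.0, -0.0]
contact_force: [-5.7, -0.4, 3.8]
gripper_width: -0.0001
finger_force: 2.7
```

Emit:
step_arm --pt "0 -0.1 0 0 0" --pt "0 -0.2 0 0 0" --pt "0 -0.2 0 0 0"

```text
clock: 4.25
position: [0.555, -0.2437, 0.073]
ee_rot: [-0.002, -0.01, 1.0, -0.0]
contact_force: [-5.4, 0.6, 3.8]
gripper_width: -0.0001
finger_force: 2.8
```

Emit:
step_arm --pt "0 -0.1 0 0 0" --pt "0 -0.2 0 0 0" --pt "0 -0.2 0 0 0"

```text
clock: 4.55
position: [0.5554, -0.2439, 0.0725]
ee_rot: [-0.007, -0.01, 1.0, -0.0]
contact_force: [-14.3, 0.7, 9.4]
gripper_width: -0.0006
finger_force: 6.8
```

Emit:
step_arm --pt "0 1.0 0 0 0" --pt "0 2 0 0 0" --pt "0 3 0 0 0" --pt "0 4 0 0 0" --pt "0 4 0 0 0"

```text
clock: 5.05
position: [0.4585, -0.2456, 0.0732]
ee_rot: [-0.002, -0.01, 1.0, 0.0]
contact_force: [-0.1, 0.9, -0.1]
gripper_width: -0.0001
finger_force: 0.0
```

Emit:
step_arm --pt "30 0 0 -2 0" --pt "30 0 0 -4 0" --pt "30 0 0 -4 0" --pt "30 0 0 -4 0" --pt "30 0 0 -4 0"

```text
clock: 5.55
position: [0.4626, -0.2449, 0.1727]
ee_rot: [-0.0, -0.011, 1.0, 0.0]
contact_force: [0.1, 0.6, -1.2]
gripper_width: 0.0301
finger_force: 0.0
```

```bash
python3 - <<'E'
from h import *
c=cam('top'); f=c['frame'];cv2.imwrite('pics/topd.png',cv2.resize(f[140:300,320:440,::-1],None,fx=3.6,fy=3.6,interpolation=cv2.INTER_CUBIC))
E
```

```text
(no output)
```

View pics/topd.png

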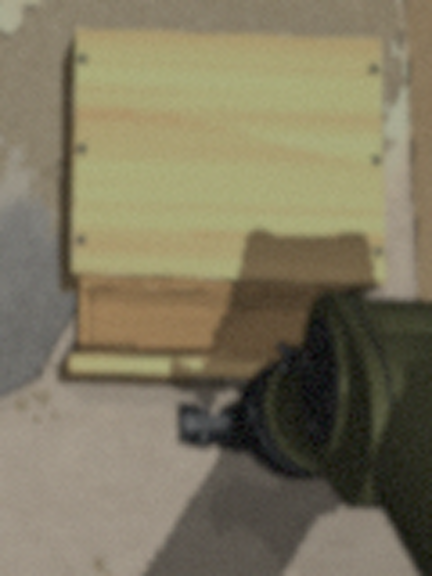

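Emit:
step_arm --pt "0 -1.8 0 0 0" --pt "0 -3.6 0 0 0" --pt "0 -3.6 0 0 0" --pt "0 -3.6 0 1.8 0" --pt "0 -3.6 0 2.5 0"

```text
clock: 6.1
position: [0.5502, -0.2421, 0.1066]
ee_rot: [-0.003, -0.011, 1.0, 0.001]
contact_force: [-0.6, -0.9, -0.9]
gripper_width: 0.0001
finger_force: 0.0
```

Emit:
step_arm --pt "0 0 0 0.6 0" --pt "0 0 0 1.2 0" --pt "0 0 0 1.2 0"

```text
clock: 6.4
position: [0.5512, -0.2425, 0.0786]
ee_rot: [-0.002, -0.011, 1.0, 0.001]
contact_force: [-0.1, 0.6, 0.1]
gripper_width: 0.0002
finger_force: 0.0
```

Emit:
step_arm --pt "0 0.5 0 0 0" --pt "0 1.0 0 0 0" --pt "0 1.5 0 0 0" --pt "0 2.0 0 0 0" --pt "0 2.5 0 0 0"

```text
clock: 6.9
position: [0.4937, -0.2433, 0.0821]
ee_rot: [0.004, -0.012, 1.0, 0.0]
contact_force: [4.1, 3.1, -1.5]
gripper_width: -0.0001
finger_force: 2.2
```

Emit:
step_arm --pt "0 0.5 0 0 0" --pt "0 1.0 0 0 0" --pt "0 1.2 0 0 0" --pt "0 1.2 0 0 0"

```text
clock: 7.3
position: [0.4599, -0.2454, 0.0814]
ee_rot: [0.0, -0.011, 1.0, -0.0]
contact_force: [0.7, -0.6, -0.6]
gripper_width: 0.0001
finger_force: 0.0
```

Emit:
step_arm --pt "0 0.15 0 0 0" --pt "0 0.3 0 0 0" --pt "0 0.3 0 0 0"

```text
clock: 7.6
position: [0.4538, -0.2455, 0.0811]
ee_rot: [0.001, -0.011, 1.0, -0.0]
contact_force: [4.2, -0.0, 2.1]
gripper_width: 0.0001
finger_force: 1.7
```

Emit:
step_arm --pt "0 0.15 0 0 0" --pt "0 0.25 0 0 0" --pt "0 0.25 0 0 0"

```text
clock: 7.9
position: [0.4536, -0.2455, 0.0814]
ee_rot: [0.007, -0.012, 1.0, -0.0]
contact_force: [12.6, -0.9, -5.8]
gripper_width: 0.0
finger_force: 6.2
```

Emit:
step_arm --pt "0 -0.7 0 0 0" --pt "0 -0.7 0 -2 0" --pt "0 -0.7 0 -4 0" --pt "0 -0.7 0 -6 0" --pt "0 -0.7 0 -6.8 0"

```text
clock: 8.4
position: [0.4641, -0.2456, 0.2544]
ee_rot: [0.001, -0.01, 1.0, -0.001]
contact_force: [1.1, -0.7, -0.4]
gripper_width: 0.0
finger_force: 0.0
```

Emit:
step_arm --pt "0 -2 0 0 0" --pt "0 -4 0 0 0" --pt "0 -5.2 0 0 0" --pt "0 -5.2 0 0 0"

```text
clock: 8.8
position: [0.5965, -0.2405, 0.2496]
ee_rot: [0.0, -0.012, 1.0, 0.001]
contact_force: [0.1, 0.8, -1.0]
gripper_width: 0.0001
finger_force: 0.0
```

```bash
python3 - <<'E'
from h import *
c=cam('wrist'); save(c,'w2.png'); np.save('w2.npy',c,allow_pickle=True)
print(bot.get_state()['position'])
for i in range(4): print(np.array(proj(c,(.5265,-.247+.057-.038*i,.034)))*1.4)
E
```

```text
[ 0.59379028 -0.24132701  0.24937559]
[463.65905438 167.54177155]
[413.73594545 166.38038597]
[363.71097002 165.21663062]
[313.58381599 164.05049823]
```

View pics/w2.png

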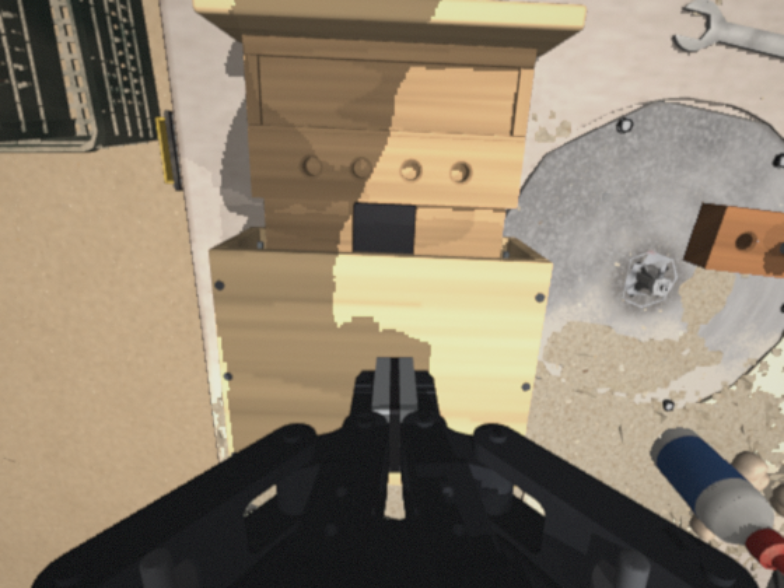

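```bash
python3 - <<'E'
from h import *
c=np.load('w2.npy',allow_pickle=True).item()
for u,v in [(312,166),(362,168),(410,170),(459,172)]: print(ray(c,u/1.4,v/1.4,.034).round(4))
print('slot TL,TR top edge, BL,BR')
for u,v in [(259,55),(530,68),(248,124),(525,137)]: print(ray(c,u/1.4,v/1.4,.034).round(4))
print('front top outer edge'); print([ray(c,u/1.4,v/1.4,.082).round(4) for u,v in [(195,0),(585,10)]])
print('case corners',[ray(c,u/1.4,v/1.4,.092).round(4) for u,v in [(211,251),(551,262)]])
E
```

```text
[ 0.5279 -0.3053  0.034 ]
[ 0.5286 -0.2673  0.034 ]
[ 0.5292 -0.2307  0.034 ]
[ 0.5298 -0.1933  0.034 ]
slot TL,TR top edge, BL,BR
[ 0.4538 -0.3396  0.034 ]
[ 0.4577 -0.1479  0.034 ]
[ 0.4993 -0.3513  0.034 ]
[ 0.5037 -0.1459  0.034 ]
front top outer edge
[array([ 0.4349, -0.361 ,  0.082 ]), array([ 0.4347, -0.133 ,  0.082 ])]
case corners [array([ 0.5819, -0.3644,  0.092 ]), array([ 0.5845, -0.1357,  0.092 ])]
```

```bash
python3 - <<'E'
from h import *
s=bot.get_state();print(s['joint_pos'].round(2) if hasattr(s['joint_pos'],'round') else s['joint_pos'])
E
```

```text
[ 0.53  0.74 -0.41  1.51  0.33  0.97  1.62]
```

Emit:
step_arm --pt "60 0 0 0 1.7" --pt "60 0 0 0 3.4" --pt "60 0 0 0 5.1" --pt "60 0 0 0 6.8" --pt "60 0 0 0 8.5"

```text
clock: 9.35
position: [0.5908, -0.2429, 0.2501]
ee_rot: [-0.002, 0.356, 0.934, -0.001]
contact_force: [-0.8, 0.6, -0.1]
gripper_width: 0.0596
finger_force: 0.0
```

```bash
python3 - <<'E'
from h import *
s=bot.get_state();print(np.round(s['joint_pos'],2))
E
```

```text
[ 0.42  0.71 -0.2   1.52  0.16  0.93  1.02]
```

Emit:
step_arm --pt "60 0 0 0 1.7" --pt "60 0 0 0 3.4" --pt "60 0 0 0 5.1" --pt "60 0 0 0 6.8" --pt "60 0 0 0 8.5"

```text
clock: 9.85
position: [0.5909, -0.2428, 0.2502]
ee_rot: [-0.002, 0.671, 0.742, -0.001]
contact_force: [1.0, 1.0, 0.7]
gripper_width: 0.0602
finger_force: 0.0
```

Emit:
step_arm --pt "60 1.8 0.1 0 1" --pt "60 3.6 0.2 0 2.1" --pt "60 5.4 0.3 0 2.1" --pt "60 7.2 0.5 0 2.1" --pt "60 8.8 0.6 0 2.1"

```text
clock: 10.35
position: [0.5822, -0.0206, 0.2504]
ee_rot: [-0.001, 0.733, 0.68, -0.001]
contact_force: [0.7, -0.1, 0.2]
gripper_width: 0.0598
finger_force: 0.0
```

Emit:
step_arm --pt "60 1.2 -0.1 0 0" --pt "60 2.4 -0.2 0 0" --pt "60 2.4 -0.2 0 0" --pt "60 2.4 -0.2 0 0"

```text
clock: 10.75
position: [0.5825, 0.0375, 0.2504]
ee_rot: [-0.001, 0.733, 0.68, -0.001]
contact_force: [0.3, -1.0, -0.7]
gripper_width: 0.0602
finger_force: 0.0
```

```bash
python3 - <<'E'
from h import *
s=bot.get_state();print(np.round(s['joint_pos'],2),s['position'],s['ee_rot'])
c=cam('wrist'); save(c,'w3.png'); np.save('w3.npy',c,allow_pickle=True)
E
```

```text
[-0.2   0.64  0.1   1.7  -0.08  0.81 -0.14] [0.58251188 0.03748144 0.25044475] [-5.95839289e-04  7.32927028e-01  6.80305515e-01 -1.42228854e-03]
```

View pics/w3.png

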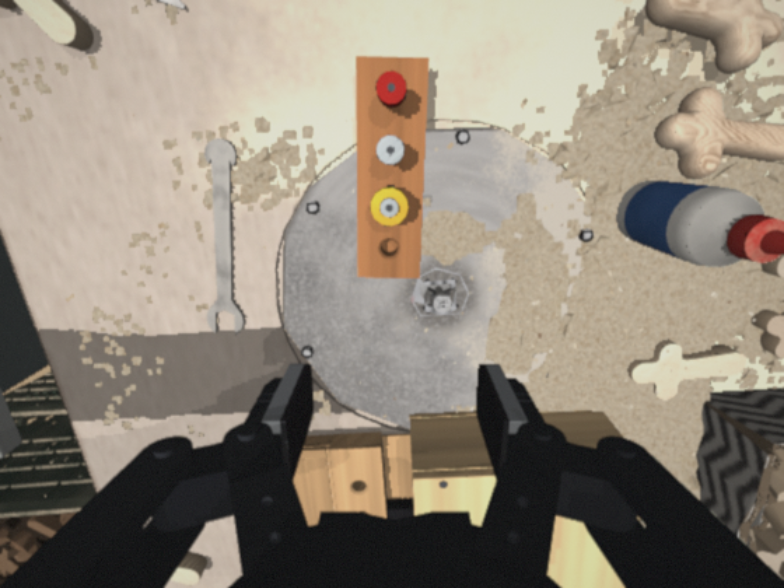

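```bash
cat > pt.py <<'E'
import sys
from h import *
c=np.load(sys.argv[1],allow_pickle=True).item()
for a in sys.argv[2:]:
    u,v,z=map(float,a.split(',')); print(a,ray(c,u/1.4,v/1.4,z).round(4))
E
python3 pt.py w3.npy 392,87,.07 390,150,.072 389,208,.072 389,247,.03 357,56,.03 428,57,.03 420,278,.03 357,277,.03 221,150,.005 226,318,.005 224,235,.005
```

```text
392,87,.07 [0.5902 0.1564 0.07  ]
390,150,.072 [0.5859 0.1181 0.072 ]
389,208,.072 [0.5821 0.08   0.072 ]
389,247,.03 [0.5787 0.0434 0.03  ]
357,56,.03 [0.5669 0.1835 0.03  ]
428,57,.03 [0.6175 0.179  0.03  ]
420,278,.03 [0.6024 0.0151 0.03  ]
357,277,.03 [0.5499 0.0199 0.03  ]
221,150,.005 [0.4473 0.1288 0.005 ]
226,318,.005 [ 0.4218 -0.0174  0.005 ]
224,235,.005 [0.4356 0.0594 0.005 ]
```

Emit:
step_arm --pt "60 1 -0.1 0 0" --pt "60 1.7 -0.15 1.5 0" --pt "60 1.7 -0.15 3.4 0" --pt "60 1.7 -0.15 5 0" --pt "60 1.7 -0.15 5.5 0"

```text
clock: 11.3
position: [0.5805, 0.0781, 0.1096]
ee_rot: [-0.002, 0.734, 0.679, -0.004]
contact_force: [-0.5, -0.7, 0.1]
gripper_width: 0.0599
finger_force: 0.0
```

Emit:
step_arm --pt "60 0 0 0.7 0" --pt "60 0 0 1.4 0" --pt "60 0 0 2 0" --pt "60 0 0 2 0"

```text
clock: 11.7
position: [0.5829, 0.0797, 0.0624]
ee_rot: [-0.0, 0.733, 0.68, -0.001]
contact_force: [0.5, -0.5, -0.5]
gripper_width: 0.0598
finger_force: 0.0
```

Emit:
step_arm --pt "20 0 0 0 0" --pt "20 0 0 0 0" --pt "20 0 0 0 0" --pt "20 0 0 0 0" --pt "20 0 0 0 0" --squeeze 40

```text
clock: 12.2
position: [0.5841, 0.081, 0.0644]
ee_rot: [0.0, 0.733, 0.68, 0.001]
contact_force: [-1.5, -0.1, 5.8]
gripper_width: 0.0261
finger_force: 39.0
```

Emit:
step_arm --pt "20 0 0 -1 0" --pt "20 0 0 -2.5 0" --pt "20 0 0 -4 0" --pt "20 0 0 -5 0" --pt "20 0 0 -5 0"

```text
clock: 12.7
position: [0.5863, 0.0813, 0.1922]
ee_rot: [0.002, 0.733, 0.68, 0.003]
contact_force: [0.5, -0.3, -0.6]
gripper_width: 0.0258
finger_force: 40.0
```

Emit:
step_arm --pt "20 -1.5 -0.1 0 -0.3" --pt "20 -3.2 -0.2 0 -0.7" --pt "20 -5 -0.4 0 -0.7" --pt "20 -6.7 -0.5 0 -0.7" --pt "20 -8.1 -0.6 0 -0.7"

```text
clock: 13.2
position: [0.5523, -0.1226, 0.1873]
ee_rot: [-0.0, 0.712, 0.702, -0.001]
contact_force: [-0.2, 0.1, -0.3]
gripper_width: 0.0257
finger_force: 40.0
```

Emit:
step_arm --pt "20 -1.8 -0.2 0 0" --pt "20 -3.6 -0.4 0 0" --pt "20 -5.4 -0.6 0 0" --pt "20 -7 -0.9 0 0" --pt "20 -7.2 -0.9 0 0"

```text
clock: 13.7
position: [0.5251, -0.3074, 0.1872]
ee_rot: [0.001, 0.715, 0.699, -0.003]
contact_force: [-0.1, 0.5, -0.3]
gripper_width: 0.0258
finger_force: 40.0
```

```bash
python3 - <<'E'
from h import *
s=bot.get_state();print(np.round(s['joint_pos'],2),s['position'],s['ee_rot'],s['gripper_width'])
c=cam('wrist'); save(c,'w4.png'); np.save('w4.npy',c,allow_pickle=True)
E
```

```text
[ 0.45  0.75 -0.    1.69  0.01  0.71  0.42] [ 0.52508008 -0.30740045  0.18724356] [ 0.00072024  0.71526875  0.6988437  -0.002751  ] 0.025826989557195527
```

View pics/w4.png

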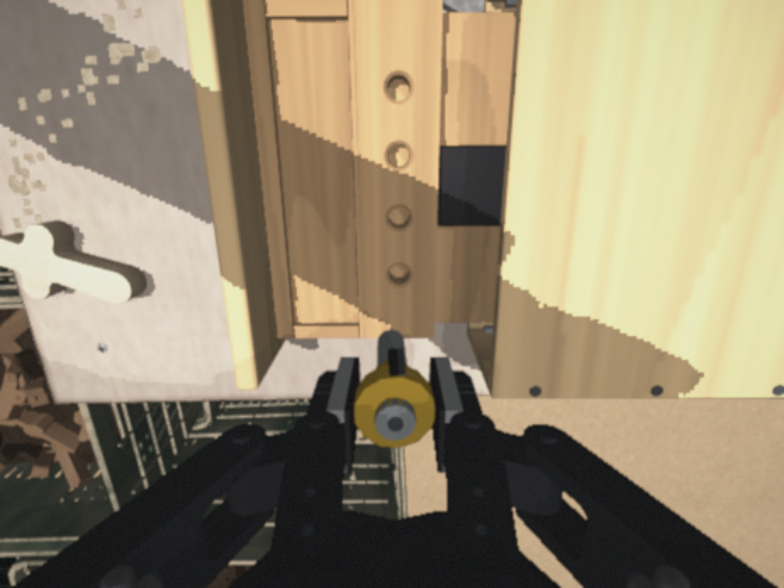

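```bash
python3 pt.py w4.npy 398,86,.034 398,153,.034 398,215,.034 398,271,.034 391,339,.133 396,422,.195; python3 - <<'E'
from h import *
c=np.load('w4.npy',allow_pickle=True).item(); p=bot.get_state()['position']
for dz in [.054,0]: print(np.array(proj(c,np.array(p)-[0,0,dz]))*1.4)
E
```

```text
398,86,.034 [ 0.5302 -0.192   0.034 ]
398,153,.034 [ 0.5294 -0.2292  0.034 ]
398,215,.034 [ 0.5285 -0.2669  0.034 ]
398,271,.034 [ 0.5277 -0.3042  0.034 ]
391,339,.133 [ 0.5238 -0.3081  0.133 ]
396,422,.195 [ 0.5259 -0.3081  0.195 ]
[396.46145106 331.95352016]
[397.04029659 398.69246598]
```

Emit:
step_arm --pt "20 0.1 0.14 1.2 0" --pt "20 0.1 0.14 2.4 0" --pt "20 0.1 0.14 3.3 0" --pt "20 0.1 0.14 3.6 0" --pt "20 0.1 0.14 3.6 0"

```text
clock: 14.25
position: [0.5319, -0.2953, 0.0969]
ee_rot: [-0.002, 0.711, 0.703, -0.0]
contact_force: [0.3, 0.4, -0.3]
gripper_width: 0.026
finger_force: 40.0
```

```bash
python3 - <<'E'
from h import *
s=bot.get_state();print(s['position'],s['ee_rot'],s['contact_force'])
E
```

```text
[ 0.53190024 -0.29527328  0.09691182] [-1.63885395e-03  7.11223196e-01  7.02964341e-01 -1.23394305e-04] [ 0.27852765  0.35774234 -0.28194254]
```

Emit:
step_arm --pt "20 -0.35 -0.14 0 0" --pt "20 -0.35 -0.14 0 0" --pt "20 -0.35 -0.14 0 0"

```text
clock: 14.55
position: [0.529, -0.3069, 0.0994]
ee_rot: [0.001, 0.712, 0.702, 0.0]
contact_force: [-0.5, -0.4, -1.2]
gripper_width: 0.0256
finger_force: 40.0
```

```bash
python3 - <<'E'
from h import *
c=cam('wrist'); save(c,'w5.png'); np.save('w5.npy',c,allow_pickle=True)
s=bot.get_state(); print(s['position'])
for p in [(.5302,-.192,.034),(.5277,-.3045,.034),np.array(s['position'])-[0,0,.054]]:print(np.array(proj(c,p))*1.4)
E
```

```text
[ 0.52907257 -0.30627857  0.09923613]
[391.51649926  57.28103435]
[390.54383568 323.58560129]
[393.53263979 336.76557092]
```

View pics/w5.png

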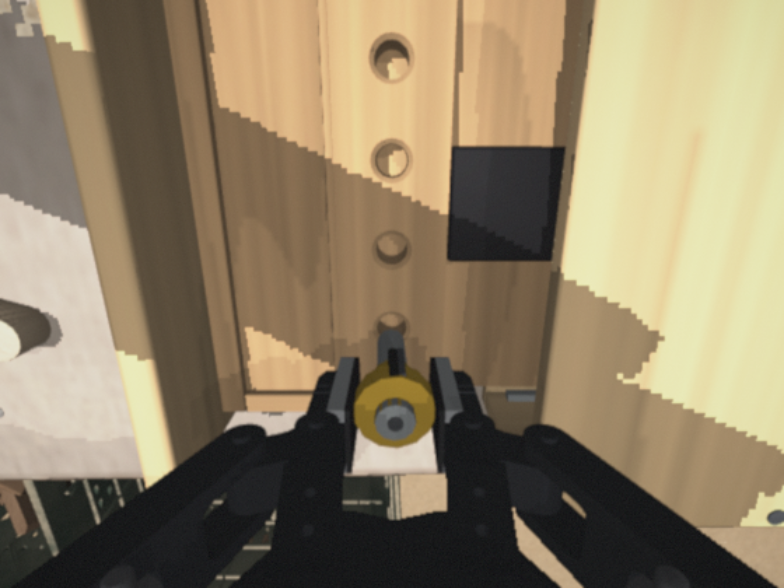

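Emit:
step_arm --pt "20 0.1 0 0 0" --pt "20 0.1 0 0 0" --pt "20 0.1 0 0.3 0" --pt "20 0.1 0 0.5 0" --pt "20 0.1 0 0.5 0"

```text
clock: 15.1
position: [0.5306, -0.3038, 0.0874]
ee_rot: [0.002, 0.712, 0.702, 0.001]
contact_force: [-1.4, 0.7, 13.7]
gripper_width: 0.0258
finger_force: 39.5
```

Emit:
step_arm --pt "20 0 0 0.1 0" --pt "20 0 0 0.2 0" --pt "20 0 0 0.3 0" --pt "20 0 0 0.3 0"

```text
clock: 15.5
position: [0.5346, -0.3072, 0.0842]
ee_rot: [0.008, 0.712, 0.702, 0.002]
contact_force: [-0.3, -0.9, 34.1]
gripper_width: 0.026
finger_force: 43.0
```

Emit:
step_arm --pt "20 0 0 -0.3 0" --pt "20 0 0 -0.6 0" --pt "20 0 0 -0.6 0"

```text
clock: 15.8
position: [0.5286, -0.3031, 0.0934]
ee_rot: [-0.0, 0.712, 0.702, -0.0]
contact_force: [0.1, -0.1, 0.7]
gripper_width: 0.0258
finger_force: 39.8
```

```bash
python3 - <<'E'
from h import *
c=cam('wrist'); np.save('w6.npy',c,allow_pickle=True)
s=bot.get_state(); print(s['position'],s['ee_rot'],s['contact_force'])
f=c['frame'];cv2.imwrite('pics/w6.png',cv2.resize(f[190:320,220:340,::-1],None,fx=4.5,fy=4.5,interpolation=cv2.INTER_CUBIC))
c=cam('side'); np.save('s6.npy',c,allow_pickle=True)
E
```

```text
[ 0.52831103 -0.30289348  0.09283323] [-5.78436746e-04  7.11726651e-01  7.02456279e-01 -1.27652361e-04] [ 0.48772233 -0.39978884 -0.7930189 ]
```

View pics/w6.png

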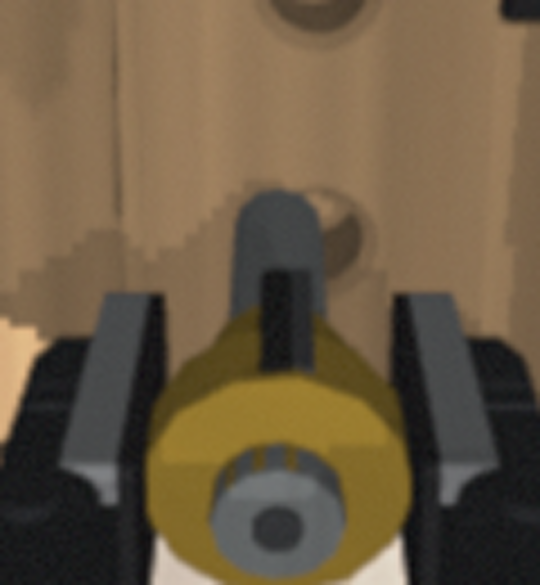

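```bash
python3 - <<'E'
from h import *
c=np.load('w6.npy',allow_pickle=True).item()
def q(u,v,z): return ray(c,220+u/4.5,190+v/4.5,z).round(4)
print('tip far',q(280,190,.039),'hole far',q(318,185,.034),'hole right',q(372,238,.034),'hole2 near edge',q(318,46,.034))
print('tip L/R',q(236,225,.039),q(325,225,.039))
f=c['frame'];print(f.shape)
E
```

```text
tip far [ 0.5294 -0.2969  0.039 ] hole far [ 0.5348 -0.2983  0.034 ] hole right [ 0.5426 -0.3067  0.034 ] hole2 near edge [ 0.5349 -0.2775  0.034 ]
tip L/R [ 0.5231 -0.3021  0.039 ] [ 0.5356 -0.3023  0.039 ]
(420, 560, 3)
```

Emit:
step_arm --pt "20 -0.16 0.2 0 0" --pt "20 -0.16 0.2 0 0" --pt "20 -0.16 0.2 0.1 0" --pt "20 -0.16 0.2 0.2 0"

```text
clock: 16.3
position: [0.5335, -0.3072, 0.0878]
ee_rot: [-0.0, 0.712, 0.702, -0.0]
contact_force: [-0.1, -0.2, -1.2]
gripper_width: 0.0264
finger_force: 39.8
```

Emit:
step_arm --pt "20 0 0 0.1 0" --pt "20 0 0 0.2 0" --pt "20 0 0 0.2 0"

```text
clock: 16.6
position: [0.5353, -0.3077, 0.0851]
ee_rot: [0.002, 0.712, 0.702, 0.001]
contact_force: [-1.0, 1.8, 11.9]
gripper_width: 0.0258
finger_force: 41.2
```

Emit:
step_arm --pt "20 0 0 -0.2 0" --pt "20 0 0 -0.2 0" --pt "20 0 0 -0.2 0"

```text
clock: 16.9
position: [0.5334, -0.3072, 0.088]
ee_rot: [-0.0, 0.712, 0.702, -0.0]
contact_force: [0.7, -1.0, -0.5]
gripper_width: 0.0258
finger_force: 39.7
```

```bash
python3 - <<'E'
from h import *
c=cam('wrist'); np.save('w7.npy',c,allow_pickle=True)
s=bot.get_state(); print(s['position'],s['ee_rot'],s['contact_force'])
d=cam('side'); np.save('s7.npy',d,allow_pickle=True)
p=np.array(s['position'])-[0,0,.054]; u,v=map(int,proj(d,p)); print(u,v)
f=c['frame'];a=cv2.resize(f[150:290,210:350,::-1],(560,560),interpolation=cv2.INTER_CUBIC)
b=cv2.resize(d['frame'][v-45:v+15,u-20:u+20,::-1],(240,360),interpolation=cv2.INTER_CUBIC)
o=np.zeros((560,800,3),np.uint8);o[:,:560]=a;o[:360,560:]=b
cv2.imwrite('pics/w7.png',o)
E
```

```text
[ 0.53328314 -0.30715348  0.08783623] [-4.74926953e-04  7.11784689e-01  7.02397537e-01 -1.72965765e-04] [-0.11903312  0.06550277  0.2337758 ]
320 298
```

View pics/w7.png

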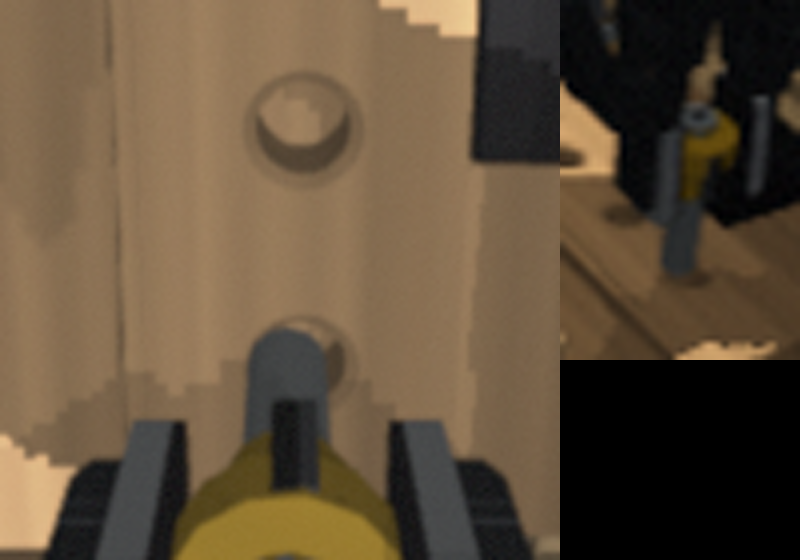

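```bash
python3 - <<'E'
from h import *
c=np.load('w7.npy',allow_pickle=True).item()
def q(u,v,z): return ray(c,210+u/4,150+v/4,z).round(4)
print('tip far',q(288,327,.036),'L/R',q(250,360,.036),q(326,360,.036));print('hole far',q(304,318,.034),'right',q(357,373,.034))
print('hole2',q(304,71,.034),q(304,188,.034),q(245,130,.034),q(363,130,.034))
E
```

```text
tip far [ 0.534  -0.2996  0.036 ] L/R [ 0.528  -0.3051  0.036 ] [ 0.5399 -0.3053  0.036 ]
hole far [ 0.5365 -0.299   0.034 ] right [ 0.5448 -0.3085  0.034 ]
hole2 [ 0.5369 -0.2602  0.034 ] [ 0.5367 -0.2779  0.034 ] [ 0.5281 -0.2689  0.034 ] [ 0.5456 -0.2691  0.034 ]
```

Emit:
step_arm --pt "20 -0.06 0.1 0 0" --pt "20 -0.06 0.1 0 0" --pt "20 -0.06 0.1 0.1 0" --pt "20 -0.06 0.1 0.2 0" --pt "20 -0.06 0.1 0.2 0"

```text
clock: 17.5
position: [0.5358, -0.3087, 0.0827]
ee_rot: [-0.0, 0.712, 0.702, -0.0]
contact_force: [0.2, -0.2, -0.7]
gripper_width: 0.0259
finger_force: 39.7
```

Emit:
step_arm --pt "20 0 0 0.15 0" --pt "20 0 0 0.3 0" --pt "20 0 0 0.45 0" --pt "20 0 0 0.55 0" --pt "20 0 0 0.55 0"

```text
clock: 18.0
position: [0.5359, -0.3087, 0.069]
ee_rot: [-0.0, 0.712, 0.702, -0.0]
contact_force: [-0.7, 0.3, -0.4]
gripper_width: 0.0261
finger_force: 39.7
```

Emit:
step_arm --pt "20 0 0 0.05 0" --pt "20 0 0 0.1 0" --pt "20 0 0 0.1 0"

```text
clock: 18.3
position: [0.5362, -0.3088, 0.0669]
ee_rot: [-0.0, 0.712, 0.702, 0.0]
contact_force: [-0.3, 0.8, -1.0]
gripper_width: 0.026
finger_force: 39.7
```

Emit:
step_arm --pt "20 0 0 0.05 0" --pt "20 0 0 0.1 0" --pt "20 0 0 0.1 0"

```text
clock: 18.6
position: [0.5365, -0.309, 0.0662]
ee_rot: [0.001, 0.712, 0.702, 0.0]
contact_force: [-3.3, 1.2, 11.6]
gripper_width: 0.0257
finger_force: 40.8
```

Emit:
step_arm --pt "20 0 0 0.05 0" --pt "20 0 0 0.1 0" --pt "20 0 0 0.1 0"

```text
clock: 18.9
position: [0.5367, -0.3092, 0.066]
ee_rot: [0.001, 0.712, 0.702, 0.0]
contact_force: [-7.4, 4.5, 27.8]
gripper_width: 0.0258
finger_force: 41.9
```

Emit:
step_arm --pt "45 0 0 -0.2 0" --pt "45 0 0 -0.2 0" --pt "45 0 0 -0.2 0" --pt "45 0 0 -0.2 0" --pt "45 0 0 -0.2 0"

```text
clock: 19.4
position: [0.5339, -0.3092, 0.068]
ee_rot: [-0.001, 0.712, 0.702, -0.001]
contact_force: [-7.7, 2.0, 12.5]
gripper_width: 0.0446
finger_force: 7.4
```

Emit:
step_arm --pt "45 0 0 -0.5 0" --pt "45 0 0 -1.5 0" --pt "45 0 0 -3 0" --pt "45 0 0 -4.5 0" --pt "45 0 0 -5 0"

```text
clock: 19.9
position: [0.539, -0.3098, 0.1966]
ee_rot: [0.004, 0.712, 0.703, 0.002]
contact_force: [0.1, 0.6, 0.6]
gripper_width: 0.0448
finger_force: 0.0
```

```bash
python3 - <<'E'
from h import *
c=cam('top'); d=cam('wrist'); s=bot.get_state(); print(s['position'],s['ee_rot'])
np.save('t8.npy',c,allow_pickle=True);np.save('w8.npy',d,allow_pickle=True)
for n,c in [('top',c),('wrist',d)]:
    h=cv2.cvtColor(c['frame'],cv2.COLOR_RGB2HSV)
    m=cv2.inRange(h,(22,190,80),(32,255,255)); k,l,st,ce=cv2.connectedComponentsWithStats(m)
    for i in range(1,k):
        if st[i,4]>15: print(n,st[i],ce[i].round(1), ray(c,*ce[i],.076).round(4))
E
```

```text
[ 0.53804337 -0.30937672  0.1945071 ] [0.00267209 0.7116563  0.70252179 0.00113907]
```

```bash
python3 - <<'E'
from h import *
for n in ['t8','w8']:
    c=np.load(n+'.npy',allow_pickle=True).item()
    h=cv2.cvtColor(c['frame'],cv2.COLOR_RGB2HSV)
    u,v=map(int,proj(c,(.536,-.308,.076))); print(n,u,v)
    m=cv2.inRange(h,(20,170,60),(34,255,255)); k,l,st,ce=cv2.connectedComponentsWithStats(m)
    for i in range(1,k):
        if st[i,4]>8: print(st[i],ce[i].round(1), ray(c,*ce[i],.076).round(4))
a=np.load('t8.npy',allow_pickle=True).item()['frame'][150:290,310:450,::-1];b=np.load('w8.npy',allow_pickle=True).item()['frame'][:,:,::-1]
o=np.zeros((420,800,3),np.uint8);o[:,:280]=cv2.resize(a,(280,280),interpolation=2)[:280] if 0 else cv2.copyMakeBorder(cv2.resize(a,(280,280)),0,140,0,0,0);o[:,280:]=b[:,20:540]
cv2.imwrite('pics/m8.png',o)
E
```

```text
t8 404 235
[398 232   9   9  18] [400.7 236.9] [ 0.5316 -0.2984  0.076 ]
w8 276 205
[263 187  29  29 435] [276.8 199.4] [ 0.5366 -0.3023  0.076 ]
```

View pics/m8.png

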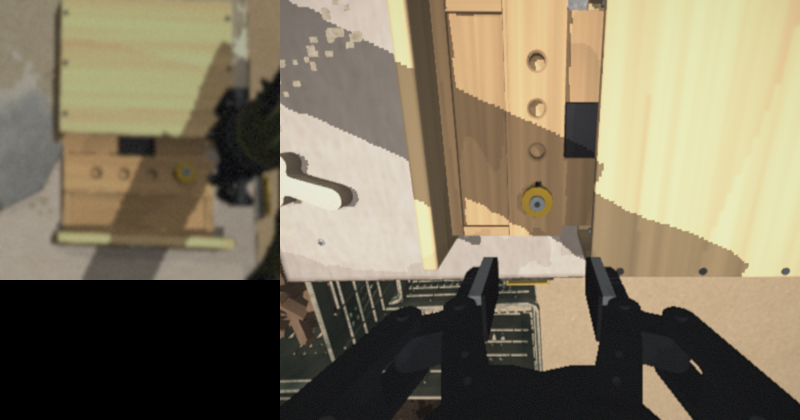

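Emit:
step_arm --pt "50 1.8 0.1 0 0" --pt "50 3.6 0.3 0 0" --pt "50 5.4 0.5 0 0" --pt "50 7.2 0.6 0 0" --pt "50 8.4 0.7 0 0"

```text
clock: 20.5
position: [0.5557, -0.0943, 0.1902]
ee_rot: [-0.002, 0.71, 0.704, -0.0]
contact_force: [-0.2, 0.0, 0.5]
gripper_width: 0.0499
finger_force: 0.0
```

Emit:
step_arm --pt "50 1.8 0.2 0 0" --pt "50 3.6 0.4 0 0" --pt "50 5.4 0.6 0 0" --pt "50 7.2 0.8 0 0" --pt "50 8.7 1.05 0 0"

```text
clock: 21.0
position: [0.5843, 0.1215, 0.1901]
ee_rot: [-0.001, 0.711, 0.703, -0.001]
contact_force: [1.4, 0.2, 0.0]
gripper_width: 0.05
finger_force: 0.0
```

Emit:
step_arm --pt "50 0 0 0 0" --pt "50 0 0 0.8 0" --pt "50 0 0 1.6 0" --pt "50 0 0 2.4 0" --pt "50 0 0 2.4 0"

```text
clock: 21.5
position: [0.5827, 0.1172, 0.1282]
ee_rot: [-0.002, 0.712, 0.702, -0.003]
contact_force: [-1.3, 0.8, -0.0]
gripper_width: 0.05
finger_force: 0.0
```

Emit:
step_arm --pt "50 0 0 0 0" --pt "50 0 0 0 0"

```text
clock: 21.7
position: [0.586, 0.1179, 0.1325]
ee_rot: [0.0, 0.712, 0.702, 0.0]
contact_force: [0.6, 0.7, 1.0]
gripper_width: 0.0499
finger_force: 0.0
```

Emit:
step_arm --pt "50 0.05 0.05 0.7 0" --pt "50 0.05 0.05 1.4 0" --pt "50 0.05 0.05 2.1 0" --pt "50 0.05 0.05 2.7 0" --pt "50 0.05 0.05 2.75 0"

```text
clock: 22.2
position: [0.5861, 0.1191, 0.0621]
ee_rot: [-0.001, 0.712, 0.702, -0.001]
contact_force: [-0.6, -0.8, -0.5]
gripper_width: 0.0503
finger_force: 0.0
```

Emit:
step_arm --pt "50 0 0 0 0" --pt "50 0 0 0 0"

```text
clock: 22.4
position: [0.5876, 0.1194, 0.0642]
ee_rot: [0.0, 0.712, 0.702, 0.001]
contact_force: [1.3, 0.6, 0.1]
gripper_width: 0.0496
finger_force: 0.0
```

Emit:
step_arm --pt "10 0 0 0 0" --pt "10 0 0 0 0" --pt "10 0 0 0 0" --pt "10 0 0 0 0" --pt "10 0 0 0 0"

```text
clock: 22.9
position: [0.5871, 0.1194, 0.0639]
ee_rot: [0.0, 0.712, 0.702, 0.0]
contact_force: [-0.6, 0.3, 5.5]
gripper_width: 0.0181
finger_force: 39.1
```

Emit:
step_arm --pt "10 0 0 -1 0" --pt "10 0 0 -2.5 0" --pt "10 0 0 -4 0" --pt "10 0 0 -5 0" --pt "10 0 0 -5 0"

```text
clock: 23.4
position: [0.5893, 0.1196, 0.1918]
ee_rot: [0.002, 0.712, 0.702, 0.003]
contact_force: [0.3, 0.5, -0.5]
gripper_width: 0.0176
finger_force: 39.8
```

Emit:
step_arm --pt "10 -1.6 -0.2 0 0" --pt "10 -3.2 -0.4 0 0" --pt "10 -4.8 -0.6 0 0" --pt "10 -6.4 -0.8 0 0" --pt "10 -8 -0.9 0 0"

```text
clock: 23.9
position: [0.5602, -0.0817, 0.1869]
ee_rot: [-0.001, 0.712, 0.703, -0.001]
contact_force: [1.2, 0.3, -1.3]
gripper_width: 0.0176
finger_force: 39.8
```

Emit:
step_arm --pt "10 -1.6 -0.2 0 0" --pt "10 -3.2 -0.4 0 0" --pt "10 -4.8 -0.6 0 0" --pt "10 -6.4 -0.8 0 0" --pt "10 -7.6 -0.9 0 0"

```text
clock: 24.4
position: [0.5347, -0.2732, 0.1868]
ee_rot: [-0.001, 0.713, 0.701, -0.001]
contact_force: [-0.3, 0.3, -0.5]
gripper_width: 0.0176
finger_force: 39.8
```

Emit:
step_arm --pt "10 0 0 0.8 0" --pt "10 0 0 1.6 0" --pt "10 0 0 2.4 0" --pt "10 0 0 3.2 0" --pt "10 0 0 3.5 0"

```text
clock: 24.9
position: [0.5347, -0.2691, 0.0976]
ee_rot: [-0.003, 0.712, 0.702, -0.001]
contact_force: [0.5, 0.1, -0.8]
gripper_width: 0.0178
finger_force: 39.8
```

Emit:
step_arm --pt "10 0 0 0 0" --pt "10 0 0 0 0"

```text
clock: 25.1
position: [0.5368, -0.2702, 0.1009]
ee_rot: [0.0, 0.712, 0.702, 0.0]
contact_force: [0.0, 0.1, -0.4]
gripper_width: 0.018
finger_force: 39.8
```

```bash
python3 - <<'E'
from h import *
c=cam('wrist'); np.save('w9.npy',c,allow_pickle=True)
s=bot.get_state(); print(s['position'],s['ee_rot'],s['contact_force'])
f=c['frame'];a=cv2.resize(f[150:290,190:370,::-1],(720,560),interpolation=cv2.INTER_CUBIC)
cv2.imwrite('pics/w9.png',a)
E
```

```text
[ 0.53719834 -0.27032878  0.10137948] [5.84507646e-04 7.11815396e-01 7.02366312e-01 2.55957904e-04] [-0.64689558 -1.65316546 -0.38355505]
```

```bash
cat > hc.py <<'E'
import sys
from h import *
c=np.load(sys.argv[1],allow_pickle=True).item()
g=cv2.resize(cv2.cvtColor(c['frame'],cv2.COLOR_RGB2GRAY),None,fx=3,fy=3,interpolation=2)
r=c['f']*.008/(c['M'][2,3]-.034)*3
x=cv2.HoughCircles(cv2.GaussianBlur(g,(7,7),0),cv2.HOUGH_GRADIENT,1.5,60,param1=60,param2=22,minRadius=int(r*.75),maxRadius=int(r*1.25))
for u,v,q in (x[0] if x is not None else []):
    p=ray(c,(u-1)/3,(v-1)/3,.034)
    if .50<p[0]<.57 and -.33<p[1]<-.16: print((u/3).round(1),(v/3).round(1),(q/r*8).round(1),p.round(4))
E
python3 hc.py w9.npy; echo; python3 hc.py w7.npy; echo; python3 hc.py w8.npy
```

```text
282.2 112.2 9.8 [ 0.5385 -0.1923  0.034 ]
281.2 175.2 7.0 [ 0.5374 -0.2301  0.034 ]
245.8 276.8 7.7 [ 0.5112 -0.3025  0.034 ]
292.2 300.2 6.3 [ 0.5439 -0.3224  0.034 ]
316.8 276.8 8.0 [ 0.5613 -0.3032  0.034 ]
281.8 220.8 6.2 [ 0.5372 -0.2607  0.034 ]

286.8 114.8 7.8 [ 0.5375 -0.2305  0.034 ]
286.8 33.8 9.6 [ 0.5378 -0.191   0.034 ]
285.8 181.2 6.9 [ 0.5365 -0.268   0.034 ]
283.2 242.2 6.7 [ 0.5345 -0.3074  0.034 ]
257.2 255.2 8.0 [ 0.5177 -0.3163  0.034 ]
302.8 253.8 6.7 [ 0.5469 -0.3156  0.034 ]

276.8 61.2 7.8 [ 0.5382 -0.1924  0.034 ]
276.8 107.8 8.7 [ 0.5375 -0.2298  0.034 ]
277.2 152.2 6.5 [ 0.5372 -0.2689  0.034 ]
276.8 204.2 8.6 [ 0.5357 -0.3195  0.034 ]
```

Emit:
step_arm --pt "10 0 0 0.2 0" --pt "10 0 0 0.4 0" --pt "10 0 0 0.6 0" --pt "10 0 0 0.7 0" --pt "10 0 0 0.7 0"

```text
clock: 25.65
position: [0.5382, -0.2694, 0.0839]
ee_rot: [0.001, 0.712, 0.703, 0.001]
contact_force: [1.4, 1.8, -1.5]
gripper_width: 0.0178
finger_force: 39.7
```

Emit:
step_arm --pt "10 0 0 0.15 0" --pt "10 0 0 0.3 0" --pt "10 0 0 0.45 0" --pt "10 0 0 0.55 0" --pt "10 0 0 0.55 0"

```text
clock: 26.15
position: [0.5361, -0.2693, 0.0685]
ee_rot: [-0.001, 0.712, 0.703, -0.0]
contact_force: [0.6, 3.8, -2.7]
gripper_width: 0.0173
finger_force: 39.8
```

Emit:
step_arm --pt "10 0 0 0.05 0" --pt "10 0 0 0.1 0" --pt "10 0 0 0.1 0"

```text
clock: 26.45
position: [0.5369, -0.2694, 0.0678]
ee_rot: [-0.0, 0.712, 0.703, 0.0]
contact_force: [-1.0, 5.1, 6.7]
gripper_width: 0.0184
finger_force: 40.8
```

Emit:
step_arm --pt "34 0.05 0 0 0" --pt "34 0.05 0 0 0" --pt "34 0.05 0 0 0" --pt "34 0.05 0 0 0"

```text
clock: 26.85
position: [0.5358, -0.2703, 0.0674]
ee_rot: [0.0, 0.712, 0.702, -0.001]
contact_force: [-3.3, 1.3, 4.8]
gripper_width: 0.034
finger_force: 1.0
```

Emit:
step_arm --pt "34 0 0 -0.5 0" --pt "34 0 0 -1.5 0" --pt "34 0 0 -3 0" --pt "34 0 0 -4.5 0" --pt "34 0 0 -5 0"

```text
clock: 27.35
position: [0.5388, -0.2709, 0.1966]
ee_rot: [0.004, 0.712, 0.702, 0.001]
contact_force: [0.7, -0.8, 0.4]
gripper_width: 0.034
finger_force: 0.0
```

Emit:
step_arm --pt "50 1.8 0.2 0 0" --pt "50 3.6 0.4 0 0" --pt "50 5.4 0.6 0 0" --pt "50 7.2 0.8 0 0" --pt "50 8.4 0.9 0 0"

```text
clock: 27.85
position: [0.5624, -0.0553, 0.1921]
ee_rot: [-0.0, 0.711, 0.704, 0.001]
contact_force: [0.8, 1.1, 0.7]
gripper_width: 0.0503
finger_force: 0.0
```

Emit:
step_arm --pt "50 1.8 0.2 0 0" --pt "50 3.6 0.4 0 0" --pt "50 5.4 0.6 0 0" --pt "50 7.2 0.8 0 0" --pt "50 8.7 1.05 0 0"

```text
clock: 28.35
position: [0.591, 0.1608, 0.1921]
ee_rot: [-0.0, 0.711, 0.703, 0.0]
contact_force: [0.6, 0.5, -0.3]
gripper_width: 0.0499
finger_force: 0.0
```

Emit:
step_arm --pt "50 0 0 0 0" --pt "50 0 0 0.8 0" --pt "50 0 0 1.6 0" --pt "50 0 0 2.4 0" --pt "50 0 0 2.4 0"

```text
clock: 28.85
position: [0.5893, 0.1565, 0.1296]
ee_rot: [-0.001, 0.712, 0.702, -0.003]
contact_force: [-0.5, 0.1, 0.1]
gripper_width: 0.0498
finger_force: 0.0
```

Emit:
step_arm --pt "50 0 0 0 0" --pt "50 0 0 0 0"

```text
clock: 29.05
position: [0.5921, 0.1577, 0.1332]
ee_rot: [0.001, 0.712, 0.702, 0.001]
contact_force: [-0.2, -0.4, -0.3]
gripper_width: 0.05
finger_force: 0.0
```

On target. Descend .070 and grip.

Emit:
step_arm --pt "50 0 0 0.7 0" --pt "50 0 0 1.4 0" --pt "50 0 0 2.1 0" --pt "50 0 0 2.75 0" --pt "50 0 0 2.8 0"

```text
clock: 29.55
position: [0.5903, 0.1578, 0.0608]
ee_rot: [-0.001, 0.712, 0.702, -0.001]
contact_force: [-0.7, 0.1, 0.7]
gripper_width: 0.0502
finger_force: 0.0
```

Emit:
step_arm --pt "50 0 0 0 0" --pt "50 0 0 0 0"

```text
clock: 29.75
position: [0.5919, 0.1581, 0.063]
ee_rot: [0.0, 0.712, 0.702, 0.001]
contact_force: [0.1, -0.3, -0.4]
gripper_width: 0.0499
finger_force: 0.0
```

Emit:
step_arm --pt "10 0 0 0 0" --pt "10 0 0 0 0" --pt "10 0 0 0 0" --pt "10 0 0 0 0" --pt "10 0 0 0 0"

```text
clock: 30.25
position: [0.5911, 0.1581, 0.0627]
ee_rot: [-0.0, 0.712, 0.702, 0.0]
contact_force: [-1.4, -0.5, 5.6]
gripper_width: 0.0186
finger_force: 38.9
```

Emit:
step_arm --pt "10 0 0 -1 0" --pt "10 0 0 -2.5 0" --pt "10 0 0 -4 0" --pt "10 0 0 -5 0" --pt "10 0 0 -5 0"

```text
clock: 30.75
position: [0.5937, 0.1585, 0.1908]
ee_rot: [0.002, 0.712, 0.702, 0.004]
contact_force: [0.0, 0.0, -1.4]
gripper_width: 0.0187
finger_force: 40.0
```

Emit:
step_arm --pt "10 -1.6 -0.2 0 0" --pt "10 -3.2 -0.4 0 0" --pt "10 -4.8 -0.6 0 0" --pt "10 -6.4 -0.8 0 0" --pt "10 -8 -0.95 0 0"

```text
clock: 31.25
position: [0.5635, -0.0431, 0.1858]
ee_rot: [-0.001, 0.712, 0.703, -0.001]
contact_force: [0.9, 0.0, -1.1]
gripper_width: 0.0191
finger_force: 39.9
```

Emit:
step_arm --pt "10 -1.6 -0.2 0 0" --pt "10 -3.2 -0.4 0 0" --pt "10 -4.8 -0.6 0 0" --pt "10 -6.4 -0.8 0 0" --pt "10 -7.6 -1 0 0"

```text
clock: 31.75
position: [0.5357, -0.2344, 0.1857]
ee_rot: [-0.0, 0.713, 0.701, -0.001]
contact_force: [1.1, 0.3, -1.2]
gripper_width: 0.0188
finger_force: 39.9
```

Emit:
step_arm --pt "10 0 0 0.8 0" --pt "10 0 0 1.6 0" --pt "10 0 0 2.4 0" --pt "10 0 0 3.2 0" --pt "10 0 0 3.4 0"

```text
clock: 32.25
position: [0.5351, -0.2304, 0.0989]
ee_rot: [-0.003, 0.712, 0.702, -0.001]
contact_force: [-0.4, -0.4, -1.2]
gripper_width: 0.0188
finger_force: 39.9
```

Emit:
step_arm --pt "10 0 0 0 0" --pt "10 0 0 0 0" --pt "10 0 0 0 0"

```text
clock: 32.55
position: [0.5378, -0.2316, 0.1029]
ee_rot: [0.001, 0.712, 0.702, 0.0]
contact_force: [-0.3, 0.0, -1.3]
gripper_width: 0.019
finger_force: 39.9
```

```bash
python3 - <<'E'
from h import *
c=cam('wrist'); np.save('w10.npy',c,allow_pickle=True)
s=bot.get_state(); print(s['position'],s['ee_rot'],s['contact_force'])
E
python3 hc.py w10.npy
```

```text
[ 0.53782523 -0.23155841  0.10292266] [7.97673475e-04 7.11771612e-01 7.02410406e-01 3.97280072e-04] [-0.01373763 -0.19650894 -1.01151074]
280.2 177.8 9.2 [ 0.5378 -0.1936  0.034 ]
277.2 319.8 8.6 [ 0.5338 -0.3022  0.034 ]
244.2 275.2 6.8 [ 0.511  -0.2639  0.034 ]
279.8 231.2 6.3 [ 0.5368 -0.2305  0.034 ]
258.8 333.8 6.7 [ 0.5194 -0.3148  0.034 ]
```

Emit:
step_arm --pt "10 -0.02 -0.03 0.2 0" --pt "10 -0.02 -0.03 0.4 0" --pt "10 -0.02 -0.03 0.6 0" --pt "10 -0.02 -0.03 0.8 0" --pt "10 -0.02 -0.03 0.8 0"

```text
clock: 33.1
position: [0.5403, -0.2321, 0.0854]
ee_rot: [0.004, 0.712, 0.703, 0.002]
contact_force: [-1.2, 3.1, 24.1]
gripper_width: 0.0185
finger_force: 41.3
```

Emit:
step_arm --pt "10 0 0 -0.3 0" --pt "10 0 0 -0.3 0" --pt "10 0 0 -0.3 0"

```text
clock: 33.4
position: [0.536, -0.2318, 0.089]
ee_rot: [-0.0, 0.712, 0.702, -0.0]
contact_force: [0.5, 0.5, -1.3]
gripper_width: 0.0184
finger_force: 39.6
```

```bash
python3 - <<'E'
from h import *
c=cam('wrist'); np.save('w11.npy',c,allow_pickle=True)
s=bot.get_state(); print(s['position'],s['ee_rot'],s['contact_force'])
f=c['frame'];cv2.imwrite('pics/w11.png',cv2.resize(f[150:290,210:350,::-1],(560,560),interpolation=cv2.INTER_CUBIC))
E
python3 hc.py w11.npy
```

```text
[ 0.53585789 -0.23170981  0.08880051] [-6.45389432e-04  7.11812939e-01  7.02368720e-01 -3.23089357e-04] [-0.73963767 -0.66779819 -1.23948491]
292.8 179.2 7.4 [ 0.5433 -0.1917  0.034 ]
291.2 336.2 9.4 [ 0.5419 -0.3056  0.034 ]
291.2 238.8 6.0 [ 0.5422 -0.2301  0.034 ]
245.2 275.8 7.1 [ 0.5117 -0.2563  0.034 ]
265.2 350.2 8.0 [ 0.523  -0.3177  0.034 ]
```

View pics/w11.png

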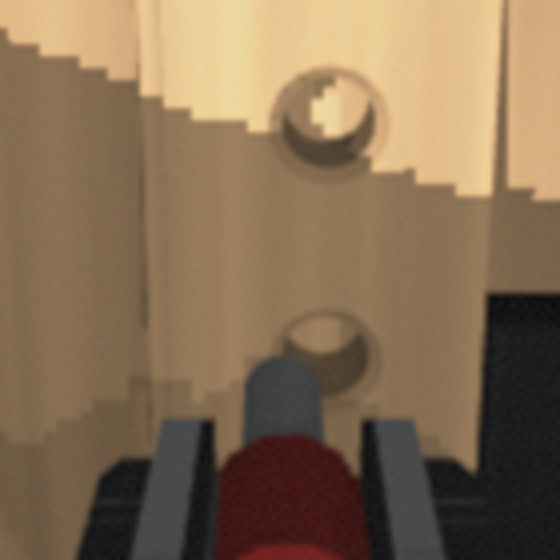

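```bash
python3 - <<'E'
from h import *
c=np.load('w11.npy',allow_pickle=True).item()
def q(u,v,z): return ray(c,210+u/4,150+v/4,z).round(4)
print('tip far',q(284,357,.0365),'L/R',q(246,385,.0365),q(322,385,.0365));print('hole far',q(328,307,.034),'LR',q(276,361,.034),q(382,361,.034))
print('hole0',q(329,67,.034),q(329,183,.034),q(270,125,.034),q(388,125,.034))
E
```

```text
tip far [ 0.536  -0.2295  0.0365] L/R [ 0.5299 -0.2342  0.0365] [ 0.5419 -0.2344  0.0365]
hole far [ 0.543  -0.2222  0.034 ] LR [ 0.5347 -0.2313  0.034 ] [ 0.5515 -0.2315  0.034 ]
hole0 [ 0.5433 -0.1844  0.034 ] [ 0.5432 -0.2021  0.034 ] [ 0.5345 -0.193   0.034 ] [ 0.552  -0.1933  0.034 ]
```

Emit:
step_arm --pt "10 0.17 0.28 0 0" --pt "10 0.17 0.28 0 0" --pt "10 0.17 0.28 0 0"

```text
clock: 33.75
position: [0.5438, -0.2271, 0.0891]
ee_rot: [-0.0, 0.711, 0.703, 0.0]
contact_force: [-0.1, -0.0, -0.3]
gripper_width: 0.0187
finger_force: 39.6
```

Emit:
step_arm --pt "10 0 0 0.1 0" --pt "10 0 0 0.2 0" --pt "10 0 0 0.25 0" --pt "10 0 0 0.25 0"

```text
clock: 34.15
position: [0.5432, -0.2278, 0.0829]
ee_rot: [-0.0, 0.712, 0.702, -0.0]
contact_force: [-0.1, -1.5, -1.3]
gripper_width: 0.0184
finger_force: 39.6
```

Emit:
step_arm --pt "10 0 0 0.15 0" --pt "10 0 0 0.3 0" --pt "10 0 0 0.45 0" --pt "10 0 0 0.55 0" --pt "10 0 0 0.55 0"

```text
clock: 34.65
position: [0.5432, -0.2278, 0.069]
ee_rot: [-0.0, 0.712, 0.702, -0.0]
contact_force: [-0.1, -0.3, -1.0]
gripper_width: 0.0187
finger_force: 39.6
```

Emit:
step_arm --pt "10 0 0 0.05 0" --pt "10 0 0 0.1 0" --pt "10 0 0 0.1 0"

```text
clock: 34.95
position: [0.5435, -0.2279, 0.0682]
ee_rot: [0.0, 0.712, 0.702, 0.0]
contact_force: [-3.4, 0.2, 7.7]
gripper_width: 0.0187
finger_force: 40.4
```

Emit:
step_arm --pt "10 0 0 0.04 0" --pt "10 0 0 0.08 0" --pt "10 0 0 0.08 0"

```text
clock: 35.25
position: [0.5436, -0.2279, 0.0678]
ee_rot: [0.001, 0.712, 0.702, 0.0]
contact_force: [-7.5, 1.3, 22.0]
gripper_width: 0.0188
finger_force: 41.9
```

Emit:
step_arm --pt "34 0 0 -0.12 0" --pt "34 0 0 -0.12 0" --pt "34 0 0 -0.12 0" --pt "34 0 0 -0.12 0"

```text
clock: 35.65
position: [0.5394, -0.2276, 0.0688]
ee_rot: [-0.003, 0.712, 0.702, -0.002]
contact_force: [-10.9, 0.7, 13.2]
gripper_width: 0.0338
finger_force: 7.9
```

Emit:
step_arm --pt "34 0 0 -0.5 0" --pt "34 0 0 -1.5 0" --pt "34 0 0 -3 0" --pt "34 0 0 -4.5 0" --pt "34 0 0 -5 0"

```text
clock: 36.15
position: [0.5464, -0.2281, 0.1975]
ee_rot: [0.004, 0.712, 0.703, 0.002]
contact_force: [1.2, -0.3, -0.4]
gripper_width: 0.0337
finger_force: 0.0
```

Emit:
step_arm --pt "34 1.6 -1 0 0.6" --pt "34 3.2 -2 0 1.2" --pt "34 4.8 -3 0 1.85" --pt "34 6.4 -4 0 1.85" --pt "34 8 -4.9 0 1.85"

```text
clock: 36.65
position: [0.4227, -0.0243, 0.1932]
ee_rot: [0.0, 0.766, 0.643, 0.001]
contact_force: [-0.2, 1.6, -0.3]
gripper_width: 0.0339
finger_force: 0.0
```

Emit:
step_arm --pt "34 0 0 0 0" --pt "34 0 0 0 0" --pt "34 0 0 0 0"

```text
clock: 36.95
position: [0.4249, -0.0268, 0.1932]
ee_rot: [0.001, 0.766, 0.642, 0.001]
contact_force: [-0.1, 0.5, 0.4]
gripper_width: 0.0338
finger_force: 0.0
```

```bash
python3 - <<'E'
from h import *
c=cam('wrist'); np.save('w12.npy',c,allow_pickle=True)
s=bot.get_state(); print(s['position'],s['ee_rot'])
h=cv2.cvtColor(cv2.GaussianBlur(c['frame'],(3,3),0),cv2.COLOR_RGB2HSV)
for thr in (20,28,36):
  m=cv2.inRange(h,(0,0,60),(180,thr,255)); m=cv2.morphologyEx(m,cv2.MORPH_OPEN,np.ones((3,3)))
  cs,_=cv2.findContours(m,cv2.RETR_EXTERNAL,cv2.CHAIN_APPROX_SIMPLE)
  for k in cs:
    if cv2.contourArea(k)>300:
        w=np.array([ray(c,*p,.005)[:2] for p in k[:,0,:].astype(float)],np.float32); (x,y),(a,b),t=cv2.minAreaRect(w*1000); print(thr,cv2.contourArea(k),round(x),round(y),round(a),round(b),round(t), cv2.boundingRect(k))
t=cam('top'); np.save('t12.npy',t,allow_pickle=True)
E
```

```text
[ 0.42483188 -0.02721564  0.19311466] [7.04444560e-04 7.66754810e-01 6.41939507e-01 4.84925829e-04]
20 413.0 463 -143 15 63 2 (320, 256, 20, 47)
20 432.0 351 -123 63 15 68 (224, 256, 20, 47)
20 11113.0 158 -50 291 108 64 (0, 104, 94, 237)
20 2500.0 434 54 168 31 80 (260, 6, 31, 186)
20 27690.5 570 -29 199 249 47 (325, 5, 197, 263)
20 4146.5 659 76 55 74 80 (476, 0, 84, 70)
28 427.5 463 -143 15 64 2 (320, 255, 20, 48)
28 448.5 351 -123 64 15 67 (224, 255, 21, 48)
28 1416.5 377 -24 40 99 36 (199, 157, 77, 64)
28 604.0 403 28 24 58 21 (227, 112, 39, 56)
28 350.0 449 30 23 31 26 (285, 111, 23, 35)
28 11177.5 158 -50 291 108 64 (0, 104, 94, 237)
28 3545.0 430 39 199 51 88 (252, 5, 57, 213)
28 30362.0 579 -32 212 258 52 (324, 4, 207, 265)
28 4320.0 659 75 56 74 80 (476, 0, 84, 71)
28 358.5 534 115 22 28 80 (359, 0, 33, 29)
36 11207.0 159 -50 291 108 64 (0, 103, 94, 238)
36 4388.0 659 75 56 75 80 (475, 0, 85, 71)
36 100333.0 472 -53 435 459 89 (54, 0, 491, 372)
```

Emit:
step_arm --pt "26 1.6 -0.1 0 0" --pt "26 3.2 -0.2 1 0" --pt "26 3.2 -0.2 2.8 0" --pt "26 3.2 -0.2 4.4 0" --pt "26 3.2 -0.2 5 0"

```text
clock: 37.55
position: [0.4319, 0.0529, 0.0649]
ee_rot: [-0.001, 0.766, 0.642, -0.002]
contact_force: [2.9, -0.2, 1.0]
gripper_width: 0.0259
finger_force: 0.0
```

Emit:
step_arm --pt "26 0 0 0.5 0" --pt "26 0 0 1 0" --pt "26 0 0 1.2 0" --pt "26 0 0 1.2 0" --pt "26 0 0 1.2 0"

```text
clock: 38.05
position: [0.4404, 0.0532, 0.0426]
ee_rot: [-0.003, 0.765, 0.644, -0.005]
contact_force: [0.3, 0.4, -0.8]
gripper_width: 0.0256
finger_force: 0.0
```

Emit:
step_arm --pt "26 0 0 0.1 0" --pt "26 0 0 0.2 0" --pt "26 0 0 0.2 0" --pt "26 0 0 0.2 0"

```text
clock: 38.45
position: [0.4409, 0.0544, 0.0395]
ee_rot: [-0.004, 0.767, 0.642, -0.006]
contact_force: [-0.2, -0.6, 0.8]
gripper_width: 0.0264
finger_force: 0.0
```

```bash
python3 - <<'E'
from h import *
s=bot.get_state();print(np.round(s['joint_pos'],3),s['position'],s['ee_rot'],np.round(s['qvel'],3))
E
```

```text
[-0.252  0.906  0.044  2.227 -1.     0.043  0.599] [0.44087068 0.05443987 0.03945398] [-0.00406201  0.76651702  0.64218198 -0.0061212 ] [-0.004 -0.004  0.001  0.004  0.     0.001  0.005]
```

Emit:
step_arm --pt "45 0 0 -0.7 0" --pt "45 0 0 -1.4 0" --pt "45 1.5 0 -1.4 0" --pt "45 2.96 0 -1.4 0" --pt "45 2.96 0 -1.4 0"

```text
clock: 38.95
position: [0.4545, 0.1348, 0.0739]
ee_rot: [-0.006, 0.763, 0.647, -0.004]
contact_force: [-0.3, -0.3, 0.2]
gripper_width: 0.045
finger_force: 0.0
```

```bash
python3 - <<'E'
from h import *
s=bot.get_state();print(np.round(s['joint_pos'],3),s['position'],s['ee_rot'])
E
```

```text
[-0.558  0.867  0.298  2.146 -0.971  0.284  0.428] [0.45446109 0.1348273  0.073949  ] [-0.00577304  0.76287797  0.64650289 -0.00422935]
```

Emit:
step_arm --pt "45 -0.3 -0.2 0 0" --pt "45 -0.3 -0.2 0.5 0" --pt "45 -0.3 -0.2 1 0" --pt "45 -0.3 -0.2 1.3 0" --pt "45 -0.3 -0.2 1.3 0"

```text
clock: 39.45
position: [0.4469, 0.1206, 0.0411]
ee_rot: [-0.005, 0.766, 0.642, -0.007]
contact_force: [0.1, 0.5, 1.0]
gripper_width: 0.0449
finger_force: 0.0
```

```bash
python3 - <<'E'
from h import *
s=bot.get_state();print(np.round(s['joint_pos'],3),s['position'],s['ee_rot'])
E
```

```text
[-0.442  0.912  0.135  2.175 -0.975  0.134  0.438] [0.44691904 0.12058627 0.04114634] [-0.00464384  0.76638206  0.6423328  -0.00674947]
```

Emit:
step_arm --pt "40 0.2 0 0.2 0" --pt "40 0.2 0 0.4 0" --pt "40 0.2 0 0.5 0" --pt "40 0.2 0 0.5 0" --pt "40 0.2 0 0.5 0"

```text
clock: 39.95
position: [0.448, 0.1257, 0.0293]
ee_rot: [-0.004, 0.766, 0.643, -0.006]
contact_force: [-0.0, 0.0, 0.3]
gripper_width: 0.0401
finger_force: 0.0
```

Emit:
step_arm --pt "40 0 0 0.1 0" --pt "40 0 0 0.15 0" --pt "40 0 0 0.15 0"

```text
clock: 40.25
position: [0.4479, 0.1258, 0.0254]
ee_rot: [-0.004, 0.766, 0.643, -0.006]
contact_force: [0.0, 0.3, 0.1]
gripper_width: 0.04
finger_force: 0.0
```

Close on the head, then drag outward (+x).

Emit:
step_arm --pt "8 0 0 0 0" --pt "8 0 0 0 0" --pt "8 0 0 0 0" --pt "8 0 0 0 0" --pt "8 0 0 0 0"

```text
clock: 40.75
position: [0.4482, 0.1258, 0.0257]
ee_rot: [-0.004, 0.766, 0.643, -0.006]
contact_force: [-0.0, 0.1, 4.9]
gripper_width: 0.0202
finger_force: 39.4
```

```bash
python3 - <<'E'
from h import *
s=bot.get_state();print(np.round(s['joint_pos'],3),s['position'],s['ee_rot'],s['contact_force'])
E
```

```text
[-0.423  0.94   0.087  2.167 -0.976  0.089  0.428] [0.44816002 0.12580964 0.02571649] [-0.00392147  0.76611716  0.64266064 -0.00603541] [-0.04817636  0.05805929  4.90186778]
```

Emit:
step_arm --pt "8 0.08 0.5 0 0" --pt "8 0.16 1.0 0 0" --pt "8 0.25 1.5 0 0" --pt "8 0.35 2 0 0" --pt "8 0.35 2 0 0"

```text
clock: 41.25
position: [0.4985, 0.1254, 0.0256]
ee_rot: [-0.004, 0.766, 0.643, -0.007]
contact_force: [-2.3, -1.3, 13.7]
gripper_width: 0.0204
finger_force: 41.8
```

Emit:
step_arm --pt "40 0 0 0 0" --pt "40 0 0 0 0" --pt "40 0 0 0 0" --pt "40 0 0 0 0"

```text
clock: 41.65
position: [0.4986, 0.1259, 0.0245]
ee_rot: [-0.004, 0.766, 0.643, -0.006]
contact_force: [0.7, -0.2, -0.8]
gripper_width: 0.0399
finger_force: 0.0
```

Emit:
step_arm --pt "40 0 0 -1 0" --pt "40 0 0 -2 0" --pt "40 0 0 -4 0" --pt "40 0 0 -5.5 0" --pt "40 0 0 -6 0"

```text
clock: 42.15
position: [0.5026, 0.126, 0.1779]
ee_rot: [-0.003, 0.766, 0.643, -0.004]
contact_force: [0.1, -0.2, -0.7]
gripper_width: 0.0399
finger_force: 0.0
```

Emit:
step_arm --pt "34 -1.8 0 0 0" --pt "34 -3.6 0 0 0" --pt "34 -5.4 0 0 0" --pt "34 -6 0 0 0" --pt "34 -6 0 0 0"

```text
clock: 42.65
position: [0.474, -0.0247, 0.1752]
ee_rot: [-0.004, 0.768, 0.64, -0.007]
contact_force: [-0.7, 0.2, 0.0]
gripper_width: 0.0341
finger_force: 0.0
```

```bash
cat > sp.py <<'E'
import sys
from h import *
c=cam('wrist'); np.save(sys.argv[1],c,allow_pickle=True)
s=bot.get_state(); print(np.round(s['joint_pos'],3),s['position'],s['ee_rot'])
h=cv2.cvtColor(cv2.GaussianBlur(c['frame'],(3,3),0),cv2.COLOR_RGB2HSV)
for thr in (14,20,25):
  m=cv2.inRange(h,(0,0,60),(180,thr,255)); m=cv2.morphologyEx(m,cv2.MORPH_OPEN,np.ones((3,3)))
  cs,_=cv2.findContours(m,cv2.RETR_EXTERNAL,cv2.CHAIN_APPROX_SIMPLE)
  for k in cs:
    if 800<cv2.contourArea(k)<12000:
        w=np.array([ray(c,*p,.005)[:2] for p in k[:,0,:].astype(float)],np.float32); (x,y),(a,b),t=cv2.minAreaRect(w*1000); print(thr,cv2.contourArea(k),round(x),round(y),round(a),round(b),round(t,1), cv2.boundingRect(k))
E
python3 sp.py w13.npy
```

```text
[-0.366  0.704  0.526  2.093 -0.685  0.536  0.491] [ 0.47443693 -0.02221072  0.17496251] [-0.00463314  0.76684462  0.64178335 -0.00648059]
14 4098.5 170 -89 181 64 62.8 (0, 213, 57, 135)
14 3789.5 651 79 58 65 79.3 (431, 0, 75, 78)
20 4144.0 170 -90 181 64 62.8 (0, 213, 57, 135)
20 5332.5 659 77 58 82 79.3 (430, 0, 101, 78)
25 4161.5 170 -90 182 64 62.8 (0, 213, 57, 136)
25 5901.0 664 76 58 92 79.3 (430, 0, 115, 79)
```

```bash
python3 - <<'E'
from h import *
c=np.load('w13.npy',allow_pickle=True).item(); save(c,'w13.png')
print(np.array(proj(c,(.4845,.0535,.005)))*1.4)
E
```

```text
[391.33541679 151.97200879]
```

View pics/w13.png

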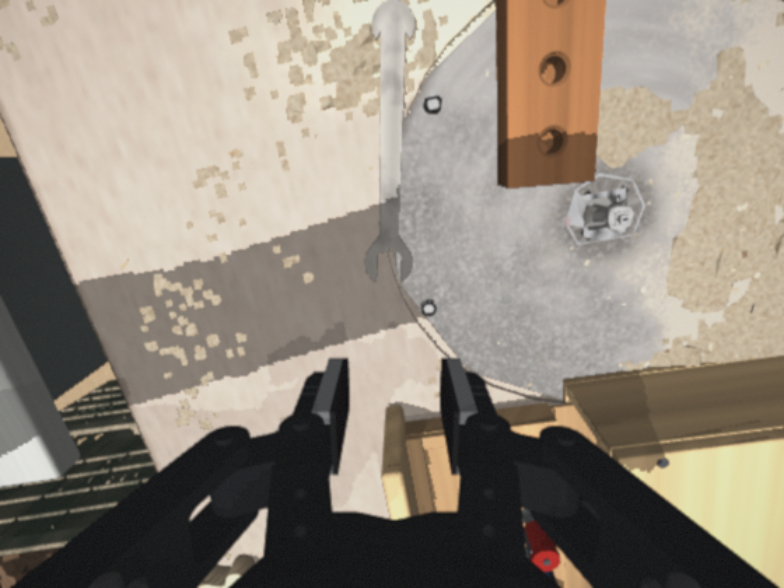

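```bash
python3 pt.py w13.npy 394,2,.005 388,281,.005 393,45,.005 389.5,225,.005 391,140,.005
```

```text
394,2,.005 [0.5014 0.1354 0.005 ]
388,281,.005 [ 0.4661 -0.0323  0.005 ]
393,45,.005 [0.4967 0.1136 0.005 ]
389.5,225,.005 [0.4745 0.007  0.005 ]
391,140,.005 [0.4856 0.0607 0.005 ]
```

Emit:
step_arm --pt "30 1.5 -0.1 0 0.35" --pt "30 2.9 -0.13 1 0.35" --pt "30 2.9 -0.13 2.8 0.35" --pt "30 2.9 -0.13 4.4 0.35" --pt "30 2.9 -0.13 5 0.35"

```text
clock: 43.2
position: [0.4805, 0.0533, 0.0466]
ee_rot: [-0.006, 0.774, 0.633, -0.008]
contact_force: [0.4, 0.4, 0.0]
gripper_width: 0.0299
finger_force: 0.0
```

Emit:
step_arm --pt "30 0 0 0.2 0" --pt "30 0 0 0.4 0" --pt "30 0 0 0.4 0" --pt "30 0 0 0.4 0"

```text
clock: 43.6
position: [0.4829, 0.0504, 0.0408]
ee_rot: [-0.004, 0.776, 0.631, -0.006]
contact_force: [0.4, 0.7, 0.5]
gripper_width: 0.0301
finger_force: 0.0
```

```bash
python3 - <<'E'
from h import *
s=bot.get_state();print(np.round(s['joint_pos'],3),s['position'],s['ee_rot'])
E
```

```text
[-0.323  0.926  0.209  2.113 -0.929  0.21   0.519] [0.48288021 0.05039333 0.04083305] [-0.00357416  0.77565175  0.63112549 -0.00567387]
```

Emit:
step_arm --pt "26 0 0 0.3 0" --pt "26 0 0 0.55 0" --pt "26 0 0 0.65 0" --pt "26 0 0 0.65 0" --pt "26 0 0 0.65 0"

```text
clock: 44.1
position: [0.482, 0.0499, 0.0238]
ee_rot: [-0.004, 0.776, 0.631, -0.006]
contact_force: [-0.1, -0.1, -0.2]
gripper_width: 0.0262
finger_force: 0.0
```

Emit:
step_arm --pt "5 0 0 0 0" --pt "5 0 0 0 0" --pt "5 0 0 0 0" --pt "5 0 0 0 0" --pt "5 0 0 0 0" --squeeze 70

```text
clock: 44.6
position: [0.4822, 0.0499, 0.0242]
ee_rot: [-0.004, 0.776, 0.631, -0.006]
contact_force: [-1.1, -0.2, 5.1]
gripper_width: 0.0104
finger_force: 68.9
```

Emit:
step_arm --pt "5 0 0 -0.5 0" --pt "5 0 0 -1.5 0" --pt "5 0 0 -3.2 0" --pt "5 0 0 -5 0" --pt "5 0 0 -6.6 0"

```text
clock: 45.1
position: [0.4841, 0.0504, 0.1905]
ee_rot: [-0.004, 0.776, 0.631, -0.007]
contact_force: [1.1, 0.8, -1.1]
gripper_width: 0.0104
finger_force: 68.6
```

Emit:
step_arm --pt "5 -1.2 0.3 0 -0.5" --pt "5 -2.4 0.6 0 -1" --pt "5 -3.6 0.9 0 -1.5" --pt "5 -4.8 1.2 0 -2.2" --pt "5 -5.85 1.4 0 -2.2"

```text
clock: 45.6
position: [0.4889, -0.1015, 0.189]
ee_rot: [-0.004, 0.711, 0.703, -0.006]
contact_force: [0.4, -0.0, -0.5]
gripper_width: 0.0107
finger_force: 68.6
```

Emit:
step_arm --pt "5 -1.5 0.1 0 0" --pt "5 -3 0.2 0 0" --pt "5 -4.5 0.3 0 0" --pt "5 -6 0.3 0 0" --pt "5 -6 0.3 0 0"

```text
clock: 46.1
position: [0.4932, -0.2572, 0.1897]
ee_rot: [-0.002, 0.715, 0.699, -0.008]
contact_force: [-1.0, 0.2, -1.2]
gripper_width: 0.0101
finger_force: 68.6
```

Emit:
step_arm --pt "5 0 0 0 0" --pt "5 0 0 0 0"

```text
clock: 46.3
position: [0.4944, -0.2485, 0.1887]
ee_rot: [-0.006, 0.711, 0.703, -0.006]
contact_force: [-0.4, -1.0, -1.3]
gripper_width: 0.0107
finger_force: 68.6
```

```bash
python3 - <<'E'
from h import *
c=cam('wrist'); np.save('w14.npy',c,allow_pickle=True)
s=bot.get_state(); print(np.round(s['joint_pos'],3),s['position'],s['ee_rot'],s['contact_force'],s['gripper_width'])
h=cv2.cvtColor(c['frame'],cv2.COLOR_RGB2HSV)
for n,lo,hi,z in [('yel',(20,170,60),(34,255,255),.076),('red',(0,170,60),(8,255,255),.074),('blue',(100,100,40),(125,255,255),.070)]:
    m=cv2.inRange(h,lo,hi); k,l,st,ce=cv2.connectedComponentsWithStats(m)
    for i in range(1,k):
        if st[i,4]>30: print(n,st[i],ce[i].round(1), ray(c,*ce[i],z).round(4))
t=cam('top'); np.save('t14.npy',t,allow_pickle=True)
E
python3 hc.py w14.npy
```

```text
[ 0.095  0.746  0.494  1.856 -0.521  0.685  0.884] [ 0.4945774  -0.2482302   0.18880954] [-0.00546573  0.71102389  0.70312467 -0.00555427] [-0.03745317  0.10714576 -0.43017389] 0.01005501843738909
yel [323 255  29  29 381] [336.2 267.4] [ 0.5396 -0.2999  0.076 ]
red [331 172  24  28 427] [342.1 186.1] [ 0.5414 -0.2281  0.074 ]
blue [327 215  19  18 163] [334.2 221.3] [ 0.5371 -0.2595  0.07  ]
337.8 181.2 9.4 [ 0.5444 -0.2332  0.034 ]
338.8 136.2 6.8 [ 0.5434 -0.1925  0.034 ]
335.2 219.8 8.9 [ 0.5436 -0.2712  0.034 ]
331.2 253.2 6.3 [ 0.5411 -0.307   0.034 ]
```

```bash
python3 - <<'E'
from h import *
c=np.load('w14.npy',allow_pickle=True).item()
h=cv2.cvtColor(cv2.GaussianBlur(c['frame'],(3,3),0),cv2.COLOR_RGB2HSV)
m=cv2.inRange(h,(0,0,40),(180,40,255)); m[:,:200]=0;m[:,360:]=0
for v in range(0,300,12):
    r=np.where(m[v])[0]
    if len(r): 
        g=np.split(r,np.where(np.diff(r)>1)[0]+1); print(v,[(int(x[0]),int(x[-1]), ) for x in g if len(x)>6])
E
```

```text
0 [(200, 359)]
12 [(200, 359)]
24 [(200, 359)]
36 [(200, 276), (290, 359)]
48 [(200, 267), (276, 287), (295, 359)]
60 [(200, 207), (235, 280), (296, 359)]
72 [(200, 208), (245, 359)]
84 [(200, 209)]
96 [(200, 209), (261, 302)]
108 [(200, 210), (254, 308)]
120 [(200, 211), (254, 309)]
132 [(200, 212), (266, 297)]
144 [(200, 213), (266, 297)]
156 [(200, 213), (267, 296)]
168 [(200, 214), (267, 296)]
180 [(200, 215), (267, 296)]
192 [(200, 216), (267, 295)]
204 [(200, 217), (268, 295)]
216 [(200, 217), (268, 295)]
228 [(200, 218), (268, 295), (332, 349)]
240 [(200, 219), (268, 295), (331, 350)]
252 [(200, 219), (269, 294)]
264 [(200, 220), (257, 268), (271, 292), (295, 305)]
276 [(200, 221), (254, 266), (271, 292), (297, 309), (332, 344)]
288 [(200, 221), (252, 265), (271, 292), (298, 310)]
```

```bash
python3 pt.py w14.npy 394,126,.170 394,165,.170 394,185,.170 393.8,350,.170; python3 - <<'E'
from h import *
c=np.load('w14.npy',allow_pickle=True).item()
h=cv2.cvtColor(c['frame'],cv2.COLOR_RGB2HSV)
print(h[78:104:2,281])
E
```

```text
394,126,.170 [ 0.4955 -0.1611  0.17  ]
394,165,.170 [ 0.4953 -0.1726  0.17  ]
394,185,.170 [ 0.4952 -0.1787  0.17  ]
393.8,350,.170 [ 0.4944 -0.2371  0.17  ]
[[ 15  33 138]
 [ 15  74 128]
 [ 16 101 136]
 [ 16 101 136]
 [ 15  67 121]
 [ 17  14 125]
 [ 20  12 125]
 [ 20  12 125]
 [ 19  16 127]
 [ 20  12 126]
 [ 17  14 126]
 [ 20  12 125]
 [ 19  16 125]]
```

Emit:
step_arm --pt "5 -0.1 -0.05 1 0" --pt "5 -0.1 -0.05 2.5 0" --pt "5 -0.1 -0.05 4 0" --pt "5 -0.1 -0.05 4.9 0" --pt "5 -0.1 -0.05 4.9 0"

```text
clock: 46.9
position: [0.4899, -0.2504, 0.0641]
ee_rot: [-0.008, 0.711, 0.703, -0.006]
contact_force: [0.0, 0.8, -1.8]
gripper_width: 0.0103
finger_force: 68.6
```

Emit:
step_arm --pt "5 0 0 0 0" --pt "5 0 0 0 0"

```text
clock: 47.1
position: [0.4924, -0.253, 0.0682]
ee_rot: [-0.003, 0.712, 0.703, -0.006]
contact_force: [0.6, -0.6, -0.8]
gripper_width: 0.0107
finger_force: 68.6
```

```bash
python3 - <<'E'
from h import *
c=cam('wrist'); np.save('w15.npy',c,allow_pickle=True)
s=bot.get_state(); print(s['position'],s['ee_rot'],s['contact_force'],s['gripper_width'])
h=cv2.cvtColor(cv2.GaussianBlur(c['frame'],(3,3),0),cv2.COLOR_RGB2HSV)
m=cv2.inRange(h,(0,0,40),(180,40,255)); m[:,:200]=0;m[:,360:]=0
for v in range(60,260,12):
    r=np.where(m[v])[0]
    if len(r): 
        g=np.split(r,np.where(np.diff(r)>1)[0]+1); print(v,[(int(x[0]),int(x[-1]), ) for x in g if len(x)>6])
E
python3 hc.py w15.npy
```

```text
[ 0.49246391 -0.25311886  0.06830626] [-0.00315767  0.71157571  0.70258076 -0.00550695] [-0.11680463 -0.0517079   0.37235964] 0.010054380679111179
96 [(261, 302)]
108 [(254, 308)]
120 [(253, 309)]
132 [(265, 297)]
144 [(266, 297)]
156 [(266, 296)]
168 [(266, 296)]
180 [(267, 296)]
192 [(267, 295)]
204 [(268, 295)]
216 [(268, 295)]
228 [(268, 295)]
240 [(268, 295)]
252 [(268, 294)]
379.8 146.2 7.7 [ 0.5424 -0.1919  0.034 ]
344.2 293.2 8.0 [ 0.5289 -0.2778  0.034 ]
368.8 281.8 7.0 [ 0.5428 -0.2701  0.034 ]
316.2 310.8 9.5 [ 0.5126 -0.2901  0.034 ]
378.2 304.2 9.7 [ 0.5497 -0.2856  0.034 ]
374.2 220.2 7.1 [ 0.5429 -0.2317  0.034 ]
391.2 253.8 7.7 [ 0.5541 -0.252   0.034 ]
315.2 85.2 7.4 [ 0.5093 -0.1629  0.034 ]
310.2 223.8 6.3 [ 0.5081 -0.2334  0.034 ]
```

Emit:
step_arm --pt "5 0.08 -0.05 0.1 0" --pt "5 0.08 -0.05 0.25 0" --pt "5 0.08 -0.05 0.4 0" --pt "5 0.08 -0.05 0.5 0" --pt "5 0.08 -0.05 0.5 0"

```text
clock: 47.65
position: [0.4906, -0.2511, 0.0544]
ee_rot: [-0.004, 0.712, 0.702, -0.006]
contact_force: [1.6, -1.0, -0.1]
gripper_width: 0.0104
finger_force: 71.0
```

Emit:
step_arm --pt "5 0 0 0.05 0" --pt "5 0 0 0.1 0" --pt "5 0 0 0.1 0"

```text
clock: 47.95
position: [0.4902, -0.2509, 0.0522]
ee_rot: [-0.004, 0.712, 0.702, -0.006]
contact_force: [0.6, 0.5, 5.7]
gripper_width: 0.0102
finger_force: 71.9
```

Emit:
step_arm --pt "15 0 0 0 0" --pt "15 0 0 0 0" --pt "15 0 0 0 0"

```text
clock: 48.25
position: [0.4899, -0.2508, 0.0518]
ee_rot: [-0.005, 0.712, 0.702, -0.006]
contact_force: [0.7, 0.9, 2.3]
gripper_width: 0.0151
finger_force: 0.1
```

Emit:
step_arm --pt "15 0 0 -0.15 0" --pt "15 0 0 -0.3 0" --pt "15 0 0 -0.6 0" --pt "18 0 0 -2 0" --pt "18 0 0 -3.5 0"

```text
clock: 48.75
position: [0.4903, -0.2502, 0.1398]
ee_rot: [-0.006, 0.712, 0.702, -0.006]
contact_force: [0.9, -0.3, 0.7]
gripper_width: 0.0183
finger_force: 0.0
```

Emit:
step_arm --pt "0 -0.1 0 -1.5 0" --pt "0 -0.1 0 -1.5 0" --pt "0 -0.1 0 -1.5 0"

```text
clock: 49.05
position: [0.492, -0.2531, 0.1777]
ee_rot: [-0.004, 0.712, 0.702, -0.006]
contact_force: [-0.0, -0.3, -0.7]
gripper_width: -0.0002
finger_force: 0.0
```

```bash
python3 - <<'E'
from h import *
c=cam('wrist'); np.save('w16.npy',c,allow_pickle=True)
s=bot.get_state(); print(s['position'],s['ee_rot'],s['contact_force'],s['gripper_width'])
h=cv2.cvtColor(cv2.GaussianBlur(c['frame'],(3,3),0),cv2.COLOR_RGB2HSV)
m=cv2.inRange(h,(0,0,40),(180,40,255)); m[:,:200]=0;m[:,360:]=0
for v in range(30,280,12):
    r=np.where(m[v])[0]
    if len(r): 
        g=np.split(r,np.where(np.diff(r)>1)[0]+1); print(v,[(int(x[0]),int(x[-1]),ray(c,(x[0]+x[-1])/2,v,.033)[:2].round(4).tolist()) for x in g if len(x)>6])
E
python3 hc.py w16.npy
```

```text
[ 0.4914394  -0.25246887  0.17668868] [-0.00498587  0.71166751  0.70247535 -0.00573375] [ 0.06906893 -0.23520521 -0.30975239] -4.4847050511422735e-05
30 [(200, 277, [0.4592, -0.1156]), (292, 359, [0.5263, -0.1168])]
42 [(216, 268, [0.4615, -0.1239]), (278, 287, [0.4931, -0.1245]), (299, 359, [0.5293, -0.1251])]
54 [(229, 274, [0.4685, -0.1325]), (280, 287, [0.4938, -0.1329]), (298, 359, [0.5292, -0.1335])]
66 [(236, 359, [0.5048, -0.1417])]
102 [(268, 293, [0.4908, -0.1686])]
114 [(266, 294, [0.4903, -0.178])]
126 [(272, 288, [0.4901, -0.1877])]
138 [(272, 288, [0.49, -0.1977])]
150 [(273, 288, [0.4902, -0.2078])]
162 [(273, 287, [0.4896, -0.2183])]
174 [(273, 287, [0.4894, -0.229])]
186 [(273, 287, [0.4893, -0.2399])]
198 [(200, 206, [0.4186, -0.2504]), (273, 287, [0.4891, -0.2512])]
210 [(200, 206, [0.4175, -0.262]), (274, 287, [0.4894, -0.2627])]
222 [(200, 207, [0.4168, -0.2739]), (274, 286, [0.4887, -0.2746])]
234 [(200, 208, [0.4161, -0.2861]), (274, 286, [0.4885, -0.2868]), (324, 348, [0.5416, -0.2873])]
246 [(200, 209, [0.4154, -0.2986]), (275, 286, [0.4888, -0.2993])]
258 [(200, 210, [0.4146, -0.3116]), (266, 279, [0.4808, -0.3121]), (284, 294, [0.4969, -0.3122])]
270 [(200, 211, [0.4139, -0.3248]), (266, 279, [0.4804, -0.3254]), (284, 296, [0.4978, -0.3255]), (331, 339, [0.5422, -0.3258])]
334.2 178.2 9.6 [ 0.5373 -0.2329  0.034 ]
328.2 255.2 8.1 [ 0.5345 -0.3087  0.034 ]
331.2 130.2 6.8 [ 0.5331 -0.1915  0.034 ]
330.2 219.8 9.6 [ 0.5351 -0.2721  0.034 ]
302.2 273.8 7.2 [ 0.5095 -0.3288  0.034 ]
```

```bash
python3 - <<'E'
from h import *
for n,vs in [('w14',(60,75)),('w16',(90,112,150,190,262))]:
    c=np.load(n+'.npy',allow_pickle=True).item(); f=cv2.GaussianBlur(c['frame'],(3,3),0)
    for v in vs:
        g=f[v-1:v+2,:,:].mean(0).astype(int); print(n,v,'y',ray(c,270,v,.034)[1].round(3))
        d=np.abs(g[2:]-g[:-2]).sum(1); 
        print([(u+1,int(d[u]),ray(c,u+1,v,.034)[0].round(4)) for u in range(190,370) if d[u]>25 and d[u]==d[max(0,u-2):u+3].max()])
E
```

```text
w14 60 y -0.131
[(211, 47, np.float64(0.4356)), (228, 92, np.float64(0.4497)), (233, 64, np.float64(0.4539)), (282, 76, np.float64(0.4943)), (286, 54, np.float64(0.4976)), (295, 120, np.float64(0.505)), (319, 48, np.float64(0.5247)), (323, 77, np.float64(0.528)), (352, 27, np.float64(0.5518))]
w14 75 y -0.142
[(212, 46, np.float64(0.4355)), (229, 88, np.float64(0.4498)), (243, 126, np.float64(0.4615)), (342, 42, np.float64(0.5442)), (349, 65, np.float64(0.55)), (354, 59, np.float64(0.5541)), (358, 37, np.float64(0.5575))]
w16 90 y -0.159
[(201, 46, np.float64(0.4261)), (218, 90, np.float64(0.44)), (231, 81, np.float64(0.4507)), (245, 53, np.float64(0.4621)), (303, 54, np.float64(0.5093))]
w16 112 y -0.176
[(203, 38, np.float64(0.4261)), (219, 91, np.float64(0.4395)), (232, 82, np.float64(0.4503)), (245, 53, np.float64(0.4612)), (248, 42, np.float64(0.4637)), (264, 33, np.float64(0.477)), (265, 33, np.float64(0.4778)), (295, 37, np.float64(0.5028)), (303, 52, np.float64(0.5094)), (368, 35, np.float64(0.5632))]
w16 150 y -0.208
[(204, 36, np.float64(0.424)), (222, 215, np.float64(0.439
[... 560 characters left out ...]
, np.float64(0.5081)), (305, 26, np.float64(0.5117)), (327, 145, np.float64(0.5315)), (338, 80, np.float64(0.5414)), (351, 90, np.float64(0.553)), (359, 181, np.float64(0.5602))]
w16 262 y -0.316
[(213, 66, np.float64(0.4224)), (228, 229, np.float64(0.4371)), (239, 75, np.float64(0.4479)), (254, 159, np.float64(0.4626)), (264, 55, np.float64(0.4724)), (268, 182, np.float64(0.4763)), (278, 107, np.float64(0.4861)), (279, 107, np.float64(0.4871)), (285, 110, np.float64(0.4929)), (294, 87, np.float64(0.5017)), (299, 123, np.float64(0.5066)), (305, 53, np.float64(0.5124)), (319, 196, np.float64(0.5261)), (344, 44, np.float64(0.5504)), (347, 61, np.float64(0.5533)), (355, 39, np.float64(0.5611))]
```

Emit:
step_arm --pt "0 0 -1.3 0 0" --pt "0 0 -2.6 0 0" --pt "0 0 -3.9 0 0" --pt "0 0 -3.9 0 0" --pt "0 0 -3.9 0 0" --squeeze 100

```text
clock: 49.6
position: [0.3935, -0.2514, 0.1775]
ee_rot: [-0.006, 0.712, 0.702, -0.006]
contact_force: [1.2, -0.5, -0.3]
gripper_width: -0.0001
finger_force: 0.0
```

Emit:
step_arm --pt "0 0 0 1 0" --pt "0 0 0 2 0" --pt "0 0 0 3 0" --pt "0 0 0 4 0" --pt "0 0 0 4.1 0"

```text
clock: 50.1
position: [0.3929, -0.2509, 0.073]
ee_rot: [-0.007, 0.711, 0.703, -0.006]
contact_force: [0.2, -1.1, -0.4]
gripper_width: -0.0001
finger_force: 0.0
```

Emit:
step_arm --pt "0 0 0 0 0" --pt "0 0 0 0 0"

```text
clock: 50.3
position: [0.3936, -0.2522, 0.0763]
ee_rot: [-0.004, 0.712, 0.703, -0.006]
contact_force: [0.8, -0.2, 0.5]
gripper_width: 0.0003
finger_force: 0.0
```

```bash
python3 - <<'E'
from h import *
s=bot.get_state(); print(np.round(s['joint_pos'],3),s['position'],s['ee_rot'],s['contact_force'],s['gripper_width'])
E
```

```text
[ 0.354  0.842  0.185  2.163 -0.697  0.202  1.153] [ 0.3935546  -0.25221475  0.07627293] [-0.00392987  0.71159107  0.70255932 -0.00575387] [ 0.79002816 -0.16006708  0.51444977] 0.0002836707005968469
```

Emit:
step_arm --pt "0 0 0.25 0 0" --pt "0 0 0.5 0 0" --pt "0 0 0.75 0 0" --pt "0 0 1.0 0 0" --pt "0 0 1.2 0 0"

```text
clock: 50.8
position: [0.4231, -0.2522, 0.0754]
ee_rot: [-0.005, 0.712, 0.703, -0.006]
contact_force: [-2.4, -0.1, 2.0]
gripper_width: 0.0001
finger_force: 1.1
```

Emit:
step_arm --pt "0 0 0.25 0 0" --pt "0 0 0.5 0 0" --pt "0 0 0.75 0 0" --pt "0 0 1.0 0 0" --pt "0 0 1.25 0 0"

```text
clock: 51.3
position: [0.4544, -0.2527, 0.0748]
ee_rot: [-0.005, 0.712, 0.702, -0.006]
contact_force: [-3.3, 0.2, 2.6]
gripper_width: -0.0001
finger_force: 1.4
```

Emit:
step_arm --pt "0 0 0.25 0 0" --pt "0 0 0.5 0 0" --pt "0 0 0.75 0 0" --pt "0 0 1.0 0 0" --pt "0 0 1.25 0 0"

```text
clock: 51.8
position: [0.4858, -0.2533, 0.0744]
ee_rot: [-0.005, 0.712, 0.702, -0.006]
contact_force: [-3.4, -1.1, 1.9]
gripper_width: 0.0
finger_force: 1.4
```

Emit:
step_arm --pt "0 0 0.25 0 0" --pt "0 0 0.5 0 0" --pt "0 0 0.75 0 0" --pt "0 0 1.0 0 0" --pt "0 0 1.25 0 0"

```text
clock: 52.3
position: [0.5146, -0.2537, 0.0739]
ee_rot: [-0.006, 0.712, 0.702, -0.007]
contact_force: [-7.7, 0.7, 6.1]
gripper_width: 0.0
finger_force: 4.0
```

Smooth; now the last part against the spring.

Emit:
step_arm --pt "0 0 0.2 0 0" --pt "0 0 0.4 0 0" --pt "0 0 0.6 0 0" --pt "0 0 0.8 0 0" --pt "0 0 0.9 0 0"

```text
clock: 52.8
position: [0.5373, -0.2541, 0.0736]
ee_rot: [-0.006, 0.712, 0.702, -0.007]
contact_force: [-7.6, -0.4, 6.2]
gripper_width: 0.0002
finger_force: 3.8
```

Emit:
step_arm --pt "0 0 0.1 0 0" --pt "0 0 0.2 0 0" --pt "0 0 0.3 0 0" --pt "0 0 0.3 0 0"

```text
clock: 53.2
position: [0.5452, -0.2542, 0.0735]
ee_rot: [-0.006, 0.712, 0.702, -0.007]
contact_force: [-5.1, 0.7, 4.3]
gripper_width: -0.0002
finger_force: 3.0
```

Emit:
step_arm --pt "0 0 0.1 0 0" --pt "0 0 0.2 0 0" --pt "0 0 0.2 0 0"

```text
clock: 53.5
position: [0.5503, -0.2543, 0.0734]
ee_rot: [-0.006, 0.712, 0.702, -0.007]
contact_force: [-5.5, -0.5, 4.3]
gripper_width: -0.0002
finger_force: 2.9
```

Emit:
step_arm --pt "0 0 0.1 0 0" --pt "0 0 0.2 0 0" --pt "0 0 0.2 0 0"

```text
clock: 53.8
position: [0.5523, -0.2543, 0.0733]
ee_rot: [-0.008, 0.712, 0.702, -0.008]
contact_force: [-11.2, 0.5, 9.4]
gripper_width: 0.0002
finger_force: 5.9
```

Emit:
step_arm --pt "0 0 0.06 0 0" --pt "0 0 0.06 0 0" --pt "0 0 0.06 0 0"

```text
clock: 54.1
position: [0.5523, -0.2543, 0.0733]
ee_rot: [-0.009, 0.713, 0.701, -0.008]
contact_force: [-13.0, 0.8, 11.3]
gripper_width: -0.0
finger_force: 7.4
```

Emit:
step_arm --pt "0 0 -0.3 0 0" --pt "0 0 -0.6 0 0" --pt "0 0 -1.2 0 0" --pt "0 0 -2.4 0 0" --pt "0 0 -3.6 0 0"

```text
clock: 54.6
position: [0.4691, -0.2526, 0.0746]
ee_rot: [-0.003, 0.711, 0.703, -0.005]
contact_force: [0.0, -0.1, -0.5]
gripper_width: -0.0
finger_force: 0.0
```

Emit:
step_arm --pt "0 0 -1 -2 0" --pt "0 0 -2 -4 0" --pt "0 0 -2 -6 0" --pt "0 0 -2 -6 0" --pt "0 0 -2 -6 0"

```text
clock: 55.1
position: [0.4224, -0.2526, 0.2273]
ee_rot: [-0.002, 0.711, 0.703, -0.005]
contact_force: [0.1, -0.7, -0.5]
gripper_width: -0.0001
finger_force: 0.0
```

```bash
python3 - <<'E'
from h import *
print(bot.get_state()['position'])
c=cam('top'); a=c['frame'].astype(int)
b=np.load('t12.npy',allow_pickle=True).item()['frame'].astype(int)
for x in (342,350,360):
    g=a[195:260,x-1:x+2].mean(1).sum(1)/3; print(x,(g[5:48]).astype(int).tolist())
print([np.round(proj(c,(xx,-.16,.082)),1) for xx in (.555,.569,.509)])
t=cam('wrist');np.save('w17.npy',t,allow_pickle=True)
print('spanner/bits not left: red/yellow px near block', (cv2.inRange(cv2.cvtColor(c['frame'],cv2.COLOR_RGB2HSV),(0,170,60),(6,255,255))[195:240,215:300]).sum()//255)
E
```

```text
[ 0.42242402 -0.25257026  0.22727068]
342 [158, 160, 157, 154, 147, 132, 118, 122, 139, 148, 153, 155, 157, 150, 133, 104, 76, 60, 57, 59, 61, 74, 87, 96, 99, 89, 75, 58, 49, 51, 62, 71, 76, 78, 80, 84, 88, 89, 89, 88, 88, 89, 89]
350 [158, 160, 158, 154, 153, 152, 151, 150, 149, 151, 154, 156, 158, 157, 151, 134, 104, 75, 64, 65, 72, 75, 86, 96, 99, 95, 84, 63, 52, 51, 61, 67, 74, 76, 76, 77, 79, 83, 87, 89, 87, 87, 88]
360 [159, 159, 159, 158, 153, 154, 153, 152, 152, 151, 154, 155, 159, 159, 157, 150, 123, 88, 67, 63, 66, 72, 86, 98, 102, 99, 91, 75, 56, 49, 57, 70, 87, 93, 88, 81, 77, 82, 87, 90, 86, 86, 86]
[array([349.1, 226.8]), array([349. , 221.6]), array([349.2, 243.9])]
spanner/bits not left: red/yellow px near block 0
```

```bash
python3 -c "
from plant import bot
print(bot.close_job())"
```

```text
the job is handed in; nothing more can be done
None
```

The three bits present (yellow, blue and red; no green) stand in tray holes 3, 2 and 1, the spanner is in its slot, the drawer was shut and holding at my last check, and the job is handed in; no verdict was shown.

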